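Roll the cover into an under-cabinet light and set its dimmer

ROBOT

A 6-joint arm with a two-finger parallel gripper is mounted at the origin on a cart in front of the work surface, level with it; the furniture and walls round the work are solid. World frame = base frame: x ahead of the robot, y to its left, z up, the work surface at z = 0. Lengths are in mm, angles in degrees, forces in N, time in s.
With the tool pointing down it reaches from about 350 to 850 mm from the base axis. Payload 8.1 kg.
Tool frame: the origin (TCP) lies midway between the tips of the shut fingers; the grasp point (between the pads) lies 19 mm behind it; z points along the fingers, y is the line along which they close (so a half turn about z gives the same grasp; the last joint's range is limited). The gripper opens to 85 mm and grips with 20 to 120 N. Pads are 22 mm wide; open, the fingers measure 114 mm over their backs; the gripper's body (76 mm by 85 mm) begins 54 mm behind the grasp point. The pads swing forward as they close: fully open they stand 13 mm farther back than shut.
Start: joints at [63.69, 7.471, 85.268, -0, 87.261, -4.893], TCP at [219.072, 558.581, 191.792] pointing down, gripper open.
Joint ranges: [-169.43, 169.43], [-51.17, 129.36], [1.28, 143.12], [-76.62, 256.62], [0, 156.53], [-152.29, 152.29]. Speed limits (degrees/s): [136.94, 136.94, 159.86, 180, 180, 180].

INTERFACE

Orientations are given as [roll, pitch, yaw] about the fixed x, y, z axes, in that order (R = Rz(yaw) Ry(pitch) Rx(roll)).
In Python, from bench import r gives the robot as it stands.
- The arm moves only by the tool apply_moves, never from a script. Its argument "steps" is a list of rows, each a list of 7 numbers: the opening, from -1 (shut) to 1 (fully open), then the shift along the tool's x, y, z in mm, then the turn, a rotation vector about the tool's x, y, z in units of 5 degrees (1.0 is 5 degrees). A call has exactly 8 rows; each row shifts and turns the commanded pose from where the row before left it, along the tool's axes as they then stand; what a row does not reach is not made up. A row lasts 1/10 s, in which the tool goes at most 50 mm and 8.59 degrees, less where a joint would pass 70% of its speed; a pose out of reach is approached as far as the arm can. A call is refused whole if a number of a shift passes 50 or a number of a turn 1, either way. A call with a gripper value outside its range is refused whole. The fingers move at their own pace and stop on an object; "squeeze" is the grip in N (left out, the last holds). Time passes only in rows, so rows that do not move let the fingers close, or fill a call up. It gives the time, the measured TCP pose, the force, the opening and the grip force at its end, in the units of the state.
- r.sense(): the state, without advancing time (a new reading comes with each control period).
- r.snapshot(name): name is "scene" or "top"; returns a dict with "color" (400x640x3 uint8, blue, green, red), "depth" (400x640 float32, mm along the optical axis (not along the pixel's ray), 0 where there is no reading), "mtx" (3x3 intrinsics, pixels), "T" (4x4, takes a point from camera to world coordinates). Camera axes: x right, y down, z forward; pixel columns grow to the right and rows downward; lengths in mm; the calibration is good to about 2 mm. A picture is of the moment at which its call begins.
- r.hand_in(): hands the job in; it is judged then, once.
The state is a dict: "time": time; "joint_pos": joint angles; "qd": joint speeds; "joint_efforts": joint torques, N m; "tool_pos": TCP position; "tcp_rot": TCP orientation; "ft_force": force on the tool from outside, world axes, zero at the start; "wrist_torque": the same for the moment, N m; "finger_gap": finger opening in mm; "grip_force": force on a finger pad.
Only numpy, scipy, OpenCV 4.12 (cv2) and the standard library are available. Lean on these libraries where they do the work, as an engineer would, in place of code of your own. Each camera call takes 0.05 s, during which the arm holds its last target. There are 200 camera calls.

TASK

The cover of the new cabinet light is hooked in at its left end only: take the seam roller from its stand and roll the cover down into its sloping channel, working from the hooked left end to the free right end, until it sits flush all along, then put the roller back upright in its stand. Bring the dimmer from off up to its second click by rolling the top of its thumbwheel away from you. Keep the gripper off the cover, and leave the other things standing where they are.

Things in the scene. Friction and masses are not known exactly. Their poses are not given: they have to be found in the camera images.
- light_unit: Under-cabinet light lying on its back on the worktop, fixed: wooden board 92 (x) x 336 (y) x 12 mm, origin at the centre of its underside, y to the left along it, turned by up to 0.2 rad. A dark metal channel (31 x 210 mm, middle at y = +40 mm) leans 35 degrees, open face up and towards the robot. At the right end (y = -112 mm) a white dimmer housing. Nothing on it is higher than 60 mm.
- cover: The opal snap-in cover of the channel, 24.6 mm wide, 195 mm long, in 8 linked sections. Origin at the middle of the channel's underside; y along the channel to the left, z the outward normal of the sloping face (35 degrees from vertical, leaning to the robot), x up the slope. Its seated outer face lies at z = 15 mm, 1 mm proud of the channel's walls. Only the roller may press on it.
- cover_hooked_end (a point): Middle of the outer face of section 1 (left, hooked end) when seated; axes as the cover's.
- cover_free_end (a point): Middle of the outer face of section 8 (right, free end) when seated; axes as the cover's; 171 mm from the hooked end's point. The channel ends 20 mm beyond either point with end caps 1 mm below the seated face, so the roller can run on over them.
- cover_1 (a joint): Lift of cover section 1 (leftmost, 24.4 mm long; sections follow each other to the right) above its seated place along the face normal, m: 0 = snapped home and flush. Each section goes in against about 5 N and stays where it is pressed; a roller spans one to two sections, so 10 to 25 N is a firm pressure.
- cover_2 (a joint): Lift of cover section 2 from the left, m; 0 = flush.
- cover_3 (a joint): Lift of cover section 3 from the left, m; 0 = flush.
- cover_4 (a joint): Lift of cover section 4 from the left, m; 0 = flush.
- cover_5 (a joint): Lift of cover section 5 from the left, m; 0 = flush.
- cover_6 (a joint): Lift of cover section 6 from the left, m; 0 = flush.
- cover_7 (a joint): Lift of cover section 7 from the left, m; 0 = flush.
- cover_8 (a joint): Lift of cover section 8 from the left, m; 0 = flush. The free end, raised about 6 mm at the start.
- dimmer_top (a point): Top of the dimmer thumbwheel's rim, 46 mm above the worktop; axes as the unit's. The grey wheel with black knurling (32 mm across, 8 mm wide, axle along the unit's y, one orange rib) sticks 8 mm out of the top of its white housing, which is 70 (x) x 52 (y) mm.
- dimmer_wheel (a joint): Angle of the dimmer wheel, rad: 0 = off (at the start), grows as its top is rolled away from the robot (+x of the unit). It clicks into place at 0, 0.4, 0.8 and 1.2 (first and second click: 0.4 and 0.8; one click is 6.4 mm at the rim) and resists with up to about 1.5 N at the rim; a closed fingertip pressed on top with 5 to 8 N takes it along.
- roller: Seam roller, 106 mm tall, about 0.22 kg. Origin at the wheel's bottom, z up the handle, x along the axle, y the rolling direction; a half turn about z changes nothing. Rubber wheel 36 mm across, 22 wide; fork 31 mm wide; steel shoulder bar 52 (x) x 26 (y) mm from z = 40 to 46; wooden handle 30 (x) x 22 (y) mm from z = 48 to 106: grip it across y at about z = 80.
- roller_stand: Grey stand of the roller, fixed, 74 (x) x 80 (y) x 46 mm, origin at the centre of its underside, turned by up to 0.45 rad, left or right of the light unit. Pocket 38 (x) x 44 (y) mm, open at the top, 42 deep: wheel and fork hang in it, the shoulder bar lies on the two x walls (roller origin 5.5 mm above the stand's, x along x, either way round).
- honey_jar: Bystander: honey jar with a green lid, 66 mm wide, 100 mm tall. Origin at the centre of its underside.
- chilli_bottle: Bystander: slim chilli sauce bottle, 47 mm wide, 187 mm tall, behind the light unit, before the upright wall and cabinet panel that bound the worktop at x = 0.65 m. Origin at the centre of its underside.
- spice_red: Bystander: spice jar with red powder, 45 mm wide, 105 mm tall, behind the light unit. Origin at the centre of its underside.
- spice_green: Bystander: spice jar with green powder, 45 mm wide, 105 mm tall, behind the light unit. Origin at the centre of its underside.
- salt_shaker: Bystander: salt shaker, 44 mm wide, 90 mm tall, in front of the dimmer end of the unit. Origin at the centre of its underside.
- masking_tape: Bystander: roll of masking tape lying flat, 96 mm wide, 25 mm tall, left of the unit. Origin at the centre of its underside.
- fish_tin: Bystander: flat fish tin, 63 x 105 x 25 mm, in front of the unit. Origin at the centre of its underside.
There are look-alikes about, which are no part of the job. Leave any orange look-alike of the roller alone.

How it is judged (in metres and radians):
On the way, in this order (a step that is already met when the one before it is completed fails the run):
1. the roller is lifted clear out of its stand (z of roller in the frame of roller_stand above 0.05 m), for 0.1 s.
2. under the pressing roller, the hooked left half of the cover (sections 1 to 4) is seated while the free end (section 8) still stands up by more than 3 mm (value of joint each of cover_1, cover_2, cover_3, cover_4 below 0.0015 m and value of joint cover_8 above 0.003 m and contact force between roller and cover above 1 N), for 0.1 s.
3. the whole cover is seated flush, every section within 1.5 mm (value of joint each of cover_1, cover_2, cover_3, cover_4, cover_5, cover_6, cover_7, cover_8 below 0.0015 m), for 0.2 s.
At the end, for the whole second after the job is handed in: All eight cover sections seated within 1.5 mm of flush; the roller at rest upright (within 7 degrees) in its stand, shoulder on its walls (origin within 8 mm of the stand's middle, under 10 mm above its underside); dimmer wheel at its second click (0.8 rad, within 0.15) (all of step 3 and horizontal distance between roller and roller_stand below 0.008 m and z of roller in the frame of roller_stand below 0.01 m and angle between roller's own z axis and vertical below 0.12 rad and linear speed of roller below 0.02 m/s and value of joint dimmer_wheel between 0.65 and 0.95 rad); the robot touches nothing.
It fails at once if the gripper or arm presses on the cover (more than 2 N) (contact force between any of the fingers, the arm and cover above 2 N).
It fails at once if a bystander is moved more than 25 mm or tipped over (distance of any of honey_jar, chilli_bottle, spice_red, spice_green, salt_shaker, masking_tape, fish_tin from where it was at the start of the episode above 0.025 m or angle between any of honey_jar, chilli_bottle, spice_red, spice_green, salt_shaker, masking_tape, fish_tin's own z axis and vertical above 0.3 rad).
It also fails if it takes over 72 s, if anything falls off the work surface, if the arm or the gripper's body presses on something with over 40 N, if the wrist force passes 120 N, or if a joint passes its speed limit or range.

## Working session

There is one attempt and no reset: what is moved stays moved. The work goes in short steps, Python scripts to look and compute and a tool call to move; the robot and the scene stay as the last step left them, time stands still between calls to the robot, and variables do not carry over. Pictures are saved under pics/ and viewed, at most 10 in all, crops included, and the job is handed in when it is done.

Besides the shell and the picture viewer there is one more tool, called after "Emit:" by a JSON object that holds its "fn" and its "kwargs", one argument or row to a line. apply_moves: Moves the arm, as the interface text tells. Its arguments: {"type":"object","properties":{"steps":{"type":"array"},"squeeze":{"type":"number"}},"required":["steps"]}

```bash
ls; mkdir -p pics
python3 - <<'E'
from bench import r
import cv2,numpy as np
for n in ("scene","top"):
    s=r.snapshot(n); cv2.imwrite(f"pics/{n}0.png",s["color"]); np.savez(f"{n}0.npz",**s)
    print(n,s["mtx"].round(1).tolist(),s["T"].round(3).tolist())
print(r.sense())
E
```

```text
pics
scene [[445.8, 0.0, 321.5], [0.0, 445.8, 205.3], [0.0, 0.0, 1.0]] [[0.429, -0.739, 0.52, -262.166], [-0.903, -0.361, 0.232, -264.3], [0.016, -0.569, -0.822, 1204.981], [0.0, 0.0, 0.0, 1.0]]
top [[485.4, 0.0, 316.1], [0.0, 485.4, 195.0], [0.0, 0.0, 1.0]] [[-0.011, -0.997, 0.078, 371.887], [-1.0, 0.013, 0.023, 30.064], [-0.024, -0.078, -0.997, 1352.856], [0.0, 0.0, 0.0, 1.0]]
{'time': 0.1, 'joint_pos': array([ 6.36884669e+01,  7.51120051e+00,  8.53235366e+01, -1.53447880e-03,
        8.72612171e+01, -4.89447793e+00]), 'qd': array([-0.04867174, -0.09008425, -0.22600866,  0.10332188, -0.05418536,
       -0.01533445]), 'joint_efforts': array([ 1.21448058e-03, -5.70952678e+01, -5.01942086e+01, -2.30229871e-04,
        8.11863109e-03,  3.12158500e-05]), 'tool_pos': array([218.84532902, 558.06117867, 190.84024711]), 'tcp_rot': array([-1.79904265e+02, -6.65988758e-03,  1.58583014e+02]), 'ft_force': array([ 0.29628706, -0.49784038, -0.31988377]), 'wrist_torque': array([ 0.02504937, -0.00276899, -0.00372314]), 'grip_force': 0.0, 'finger_gap': 85.4517406210808}
```

View pics/scene0.png

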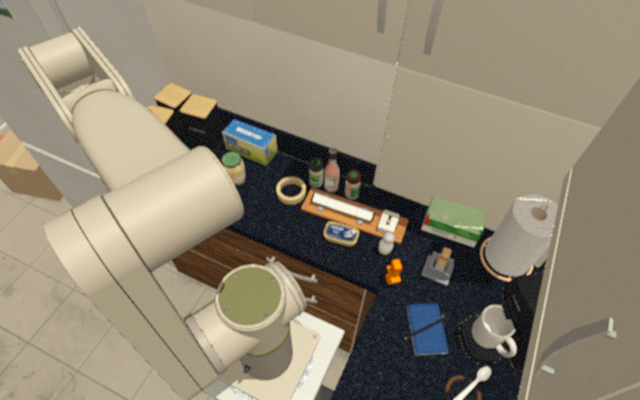

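View pics/top0.png

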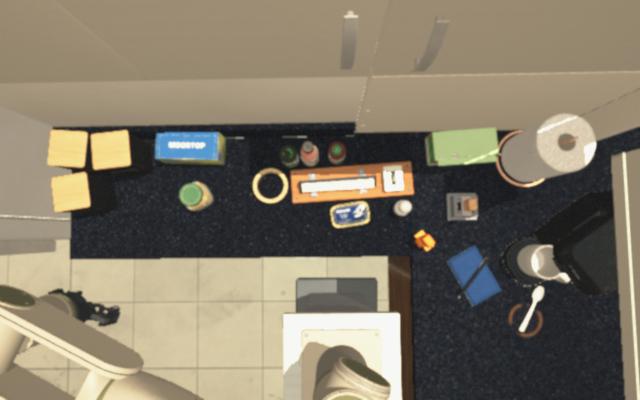

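The scene view shows the light unit at about (354,215) with its dimmer at (388,222), and the roller in its grey stand at (440,265). In the top view the unit is at (352,183), the dimmer at (394,180), the stand at (463,206) and the orange decoy at (425,241). I'll crop closer next.

```bash
cat > h.py <<'E'
import numpy as np,cv2
def load(n): return dict(np.load(n))
def ray(s,uv):
    uv=np.atleast_2d(np.float64(uv)); K=s["mtx"];T=s["T"]
    d=np.c_[(uv[:,0]-K[0,2])/K[0,0],(uv[:,1]-K[1,2])/K[1,1],np.ones(len(uv))]@T[:3,:3].T
    return T[:3,3],d
def onz(s,uv,z):
    o,d=ray(s,uv); return o+d*((z-o[2])/d[:,2])[:,None]
def proj(s,P):
    P=np.atleast_2d(P);T=s["T"];c=(P-T[:3,3])@T[:3,:3];K=s["mtx"]
    return np.c_[c[:,0]/c[:,2]*K[0,0]+K[0,2],c[:,1]/c[:,2]*K[1,1]+K[1,2]]
def cloud(s):
    h,w=s["depth"].shape;u,v=np.meshgrid(np.arange(w),np.arange(h))
    o,d=ray(s,np.c_[u.ravel(),v.ravel()]); return (o+d*s["depth"].reshape(-1,1)).reshape(h,w,3)
E
python3 - <<'E'
from h import *
t=load("top0.npz");s=load("scene0.npz")
a=cv2.resize(t["color"][145:235,280:490],None,fx=3.8,fy=3.8,interpolation=cv2.INTER_CUBIC)
cv2.imwrite("pics/crop1.png",a)
b=cv2.resize(s["color"][170:290,290:470],None,fx=4.4,fy=4.4,interpolation=cv2.INTER_CUBIC)
cv2.imwrite("pics/crop2.png",b)
c=cloud(t)
for u,v in [(463,206),(470,203),(455,200),(463,215),(394,180),(352,183),(340,186),(300,200),(402,208)]: print(u,v,c[v,u].round(1))
E
```

```text
463 206 [ 439.6 -330.6   51.9]
470 203 [ 443.9 -331.9  111.7]
455 200 [ 456.1 -310.9   48.1]
463 215 [ 415.9 -331.9   44.2]
394 180 [ 512.3 -149.7   46.7]
352 183 [505.8 -36.6  45.5]
340 186 [498.3  -4.1  42.8]
300 200 [ 371.9   30.1 1352.9]
402 208 [ 434.6 -163.7   84. ]
```

View pics/crop1.png

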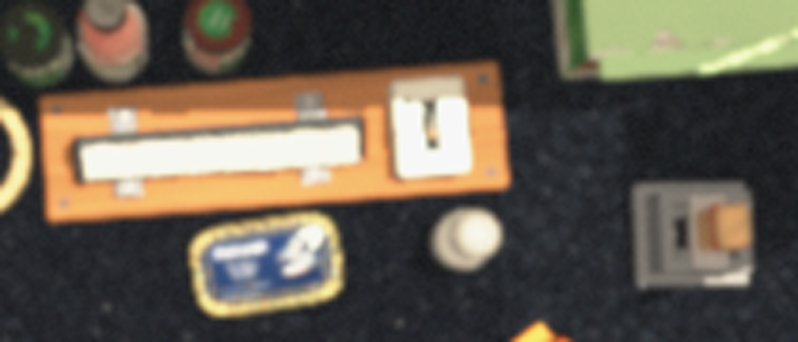

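View pics/crop2.png

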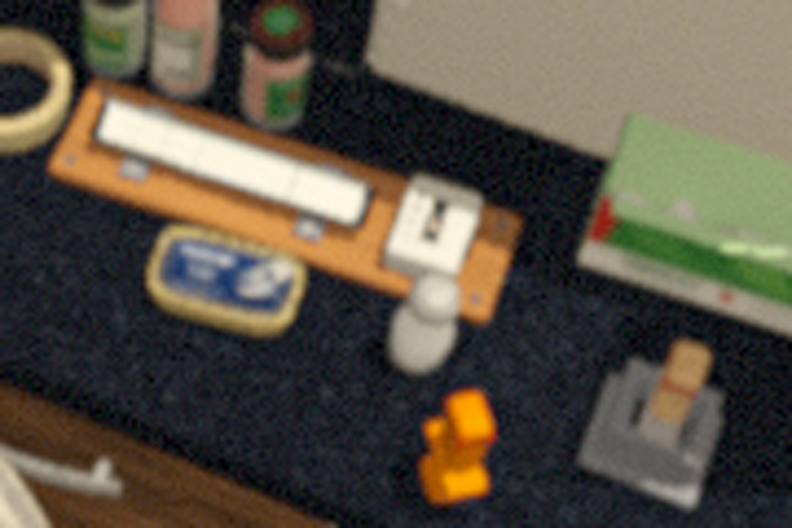

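The top crop shows the board's corners at (40,97), (500,62), (510,188) and (48,222), the cover strip from (80,160) to (360,145), and the stand at (632–752, 182–288) with the handle at (725,225). The second crop shows the cover's free right end slightly raised and the salt shaker in front of the dimmer. Next I'll measure the poses.

Run:
```python
from h import *
for n in("top0.npz","scene0.npz"):
    t=load(n);c=cloud(t);hsv=cv2.cvtColor(t["color"],cv2.COLOR_BGR2HSV)
    X,Y,Z=c[...,0],c[...,1],c[...,2]
    reg=(abs(X-490)<90)&(abs(Y+40)<220)
    m=(reg&(abs(Z-12)<7)&(hsv[...,1]>110)&(hsv[...,0]<22)).astype(np.uint8)*255
    P=onz(t,np.argwhere(m>0)[:,::-1],12.)[:,:2].astype(np.float32)
    pp=cv2.morphologyEx(m,cv2.MORPH_OPEN,np.ones((2,2)))
    P=onz(t,np.argwhere(pp>0)[:,::-1],12.)[:,:2].astype(np.float32)
    print(n,"board",cv2.minAreaRect(P),len(P))
    # stand top
    st=(abs(X-440)<80)&(abs(Y+330)<80)
    P=c[st&(abs(Z-46)<4)][:,:2].astype(np.float32); print("stand",cv2.minAreaRect(P),len(P))
    P=c[st&(Z>101)]; print("handle top",cv2.minAreaRect(P[:,:2].astype(np.float32)),len(P),np.median(P[:,2]))
    P=c[st&(Z>49)&(Z<56)]; print("shoulder?",cv2.minAreaRect(P[:,:2].astype(np.float32)),len(P))
    m=reg&(Z>20)&(hsv[...,1]<60)&(hsv[...,2]>180)&(X>440)&(abs(X-510)<60)
    q=c[m&(Y>-115)&(Z<60)]; print("cover",q.min(0),q.max(0),q.mean(0),len(q))
    mu=q.mean(0);w,v=np.linalg.eigh(np.cov((q-mu).T));print(w**.5,v.T)
    q=c[m&(Y<-120)&(Z>34)&(Z<42)]; print("dim",cv2.minAreaRect(q[:,:2].astype(np.float32)),len(q),q[:,2].mean())
    q=c[(abs(Y+150)<40)&(abs(X-510)<40)&(Z>42)&(Z<60)]; print("wheel",q.mean(0),len(q))
    for nm,(x,y) in dict(salt=(435,-164),).items():
        q=c[(abs(X-x)<40)&(abs(Y-y)<40)&(Z>80)]; print(nm,q.mean(0) if len(q) else 0)
```

```text
top0.npz board ((510.624755859375, -40.44676208496094), (92.07107543945312, 335.1152648925781), 3.554988145828247) 2142
stand ((443.2249450683594, -339.3719787597656), (56.7487678527832, 63.63957977294922), 0.9820414781570435) 193
handle top ((442.7655334472656, -339.0060119628906), (24.042940139770508, 28.675382614135742), 88.27476501464844) 111 111.14177134491138
shoulder? ((442.9371643066406, -337.1287841796875), (60.12186050415039, 53.796836853027344), 84.91474151611328) 82
cover [450.01627536 -98.34226077  20.00688131] [532.01161066 102.81907649  55.28540528] [502.6402833    2.48380528  40.88525034] 704
[ 5.267566    9.65602381 58.16338337] [[ 0.47234796 -0.00348603 -0.88140527]
 [ 0.88019122  0.05448182  0.47148187]
 [-0.04637697  0.99850868 -0.02880275]]
dim ((518.4459838867188, -149.03025817871094), (66.01908111572266, 50.60371017456055), 4.6662726402282715) 338 37.92835604352223
wheel [ 516.72984698 -152.01407903   44.3776122 ] 49
salt [ 440.15320081 -172.04032849   85.9435931 ]
scene0.npz board ((503.9848937988281, -40.709625244140625), (95.33212280273438, 334.0884704589844
[... 206 characters left out ...]
541, 30.12689971923828), 89.39266967773438) 85 110.9273222625211
shoulder? ((436.44598388671875, -330.41082763671875), (65.95291900634766, 33.35585403442383), 27.02777671813965) 63
cover [473.22385328 -94.03954329  20.62993629] [517.70030606 105.83544081  53.90333211] [498.04074505   3.09117294  41.26720399] 562
[ 3.71573556  8.42554656 57.09117867] [[ 0.55363403  0.00714684 -0.83272942]
 [ 0.83131555  0.05412966  0.5531586 ]
 [-0.0490287   0.99850834 -0.02402674]]
dim ((508.255126953125, -147.86691284179688), (59.54887008666992, 50.727272033691406), 3.0614020824432373) 195 37.58565524646563
wheel [ 513.34103838 -152.16185583   44.80007326] 25
salt [ 431.95639695 -172.12233412   85.73987269]
```

```bash
cat >> h.py <<'E'
from scipy.spatial.transform import Rotation as Ro
YAW=3.5; U=np.array([507.3,-40.6,0.])
RU=Ro.from_euler('z',YAW,degrees=True)
RC=RU*Ro.from_euler('y',-35,degrees=True)  # cover axes: x up slope, z outward
def Rt(rpy): return Ro.from_euler('xyz',rpy,degrees=True)
def plan(p0,R0,p1,R1,n,calls=True):
    """n equal rows from pose 0 to 1: shift in tool axes, rotvec in 5 deg units"""
    rv=(R0.inv()*R1).as_rotvec()/n; dp=(np.array(p1)-p0)/n; R=R0
    for i in range(n):
        print(np.r_[R.inv().apply(dp).round(1),np.degrees(rv).round(2)/5].round(2).tolist()); R=R*Ro.from_rotvec(rv)
E
python3 - <<'E'
from h import *
B={"top0.npz":[510.6,-40.4,0],"scene0.npz":[504.,-40.7,0]}
for n in B:
    t=load(n);c=cloud(t);hsv=cv2.cvtColor(t["color"],cv2.COLOR_BGR2HSV)
    q=RU.inv().apply((c-np.array(B[n])).reshape(-1,3)).reshape(c.shape)
    s=RC.inv().apply((c-np.array(B[n])).reshape(-1,3)).reshape(c.shape)
    m=(abs(q[...,0])<40)&(q[...,1]>-65)&(q[...,1]<145)&(q[...,2]>20)&(q[...,2]<62)&(hsv[...,1]<70)&(hsv[...,2]>190)
    for y0 in np.arange(137.5,-60,-24.4):
        k=m&(q[...,1]<y0)&(q[...,1]>y0-24.4); a=s[k]
        if len(a): print(n,round(y0-12.2,1),len(a),"x lo/hi",np.percentile(a[:,0],[3,50,97]).round(1),"z",np.percentile(a[:,2],[25,50,75]).round(1))
    w=(abs(q[...,0])<40)&(abs(q[...,1]+112)<12)&(q[...,2]>41.5)
    print("wheel",q[w].mean(0).round(1),q[w].min(0).round(1),q[w].max(0).round(1))
    for nm,x,y in (("salt",436,-172),):
        pass
    h=(hsv[...,0]<25)&(hsv[...,1]>120)&(hsv[...,2]>120)&w; print("orange rib",q[h].round(1).tolist())
E
```

```text
top0.npz 125.3 92 x lo/hi [ 0.  18.8 34.7] z [32.5 34.9 36.3]
top0.npz 100.9 91 x lo/hi [ 3.7 20.  35.2] z [32.9 35.4 37. ]
top0.npz 76.5 80 x lo/hi [ 3.1 18.7 30.5] z [35.5 36.9 38.7]
top0.npz 52.1 80 x lo/hi [ 5.6 19.  30.5] z [35.  36.8 38.7]
top0.npz 27.7 81 x lo/hi [ 5.8 21.5 30.9] z [36.8 38.9 40.8]
top0.npz 3.3 80 x lo/hi [ 7.  19.8 31.3] z [37.8 39.6 40.9]
top0.npz -21.1 92 x lo/hi [-5.4 20.6 34.7] z [36.7 39.4 40.6]
top0.npz -45.5 84 x lo/hi [ 5.6 18.8 32.2] z [37.6 40.2 41.9]
wheel [   2.7 -110.9   44.1] [ -28.5 -122.2   41.6] [  36.  -101.3   49.8]
orange rib []
scene0.npz 125.3 64 x lo/hi [ 8.4 21.8 34. ] z [32.2 34.2 36.2]
scene0.npz 100.9 65 x lo/hi [ 8.7 20.9 34. ] z [31.9 33.5 36.1]
scene0.npz 76.5 65 x lo/hi [ 8.  21.  33.2] z [33.8 35.8 37.8]
scene0.npz 52.1 67 x lo/hi [ 7.  20.2 33.1] z [33.9 35.4 37.2]
scene0.npz 27.7 66 x lo/hi [ 8.2 20.7 34.1] z [34.4 36.4 38.6]
scene0.npz 3.3 67 x lo/hi [ 8.5 21.2 33.2] z [35.9 38.  40.2]
scene0.npz -21.1 68 x lo/hi [ 7.3 21.  34.2] z [35.5 38.1 39.9]
scene0.npz -45.5 57 x lo/hi [ 9.3 21.5 33.2] z [35.8 38.3 40.2]
wheel [   4.9 -110.6   44.5] [ -28.1 -123.4   41.5] [  28.6 -102.2   48.8]
orange rib []
```

Run:
```python
from h import *
W=[([218.8,558,190.8],158.4),([430,270,200],118.8),([450,-60,200],79.2),([440,-338,170],39.6),([440,-338,110],0)]
for a,b in zip(W,W[1:]): plan(np.array(a[0]),Rt([180,0,a[1]]),b[0],Rt([180,0,b[1]]),8); print()
```

```text
[-37.8, -23.8, -1.2, 0.0, -0.0, 0.99]
[-39.7, -20.4, -1.2, 0.0, -0.0, 0.99]
[-41.3, -16.9, -1.2, 0.0, -0.0, 0.99]
[-42.6, -13.3, -1.2, 0.0, -0.0, 0.99]
[-43.6, -9.5, -1.1, 0.0, -0.0, 0.99]
[-44.3, -5.7, -1.1, 0.0, -0.0, 0.99]
[-44.6, -1.9, -1.1, 0.0, -0.0, 0.99]
[-44.6, 2.0, -1.1, 0.0, -0.0, 0.99]

[-37.4, -17.7, -0.0, 0.0, -0.0, 0.99]
[-38.7, -14.4, -0.0, 0.0, -0.0, 0.99]
[-39.8, -11.0, -0.0, 0.0, -0.0, 0.99]
[-40.6, -7.5, -0.0, 0.0, -0.0, 0.99]
[-41.1, -4.0, -0.0, 0.0, -0.0, 0.99]
[-41.3, -0.4, -0.0, 0.0, -0.0, 0.99]
[-41.2, 3.1, 0.0, 0.0, -0.0, 0.99]
[-40.8, 6.7, 0.0, 0.0, -0.0, 0.99]

[-34.4, 5.3, 3.8, -0.0, -0.0, 0.99]
[-33.8, 8.2, 3.8, -0.0, -0.0, 0.99]
[-32.9, 11.1, 3.8, -0.0, -0.0, 0.99]
[-31.9, 13.9, 3.8, -0.0, -0.0, 0.99]
[-30.5, 16.6, 3.8, -0.0, -0.0, 0.99]
[-29.0, 19.2, 3.8, -0.0, -0.0, 0.99]
[-27.2, 21.6, 3.8, -0.0, -0.0, 0.99]
[-25.3, 23.9, 3.8, -0.0, -0.0, 0.99]

[0.0, -0.0, 7.5, 0.0, -0.0, 0.99]
[0.0, -0.0, 7.5, 0.0, -0.0, 0.99]
[-0.0, -0.0, 7.5, 0.0, -0.0, 0.99]
[0.0, -0.0, 7.5, 0.0, -0.0, 0.99]
[0.0, -0.0, 7.5, 0.0, -0.0, 0.99]
[0.0, -0.0, 7.5, 0.0, -0.0, 0.99]
[0.0, -0.0, 7.5, 0.0, -0.0, 0.99]
[0.0, -0.0, 7.5, 0.0, -0.0, 0.99]
```

Emit:
{"fn": "apply_moves", "kwargs": {
  "steps": [
    [1,-37.8,-23.8,-1.2,0,0,0.99],
    [1,-39.7,-20.4,-1.2,0,0,0.99],
    [1,-41.3,-16.9,-1.2,0,0,0.99],
    [1,-42.6,-13.3,-1.2,0,0,0.99],
    [1,-43.6,-9.5,-1.1,0,0,0.99],
    [1,-44.3,-5.7,-1.1,0,0,0.99],
    [1,-44.6,-1.9,-1.1,0,0,0.99],
    [1,-44.6,2.0,-1.1,0,0,0.99]
  ],
  "squeeze": 80
}}

```text
time: 0.9
tool_pos: [431.8, 269.6, 200.7]
tcp_rot: [-180.0, -0.0, 118.8]
ft_force: [0.6, 0.8, 0.1]
finger_gap: 85.5
grip_force: 0.0
```

Emit:
{"fn": "apply_moves", "kwargs": {
  "steps": [
    [1,-37.4,-17.7,0,0,0,0.99],
    [1,-38.7,-14.4,0,0,0,0.99],
    [1,-39.8,-11,0,0,0,0.99],
    [1,-40.6,-7.5,0,0,0,0.99],
    [1,-41.1,-4,0,0,0,0.99],
    [1,-41.3,-0.4,0,0,0,0.99],
    [1,-41.2,3.1,0,0,0,0.99],
    [1,-40.8,6.7,0,0,0,0.99]
  ]
}}

```text
time: 1.7
tool_pos: [451.8, -60.2, 200.7]
tcp_rot: [-180.0, -0.0, 79.2]
ft_force: [0.8, 0.2, -0.1]
finger_gap: 85.4
grip_force: 0.0
```

Emit:
{"fn": "apply_moves", "kwargs": {
  "steps": [
    [1,-34.4,5.3,3.8,0,0,0.99],
    [1,-33.8,8.2,3.8,0,0,0.99],
    [1,-32.9,11.1,3.8,0,0,0.99],
    [1,-31.9,13.9,3.8,0,0,0.99],
    [1,-30.5,16.6,3.8,0,0,0.99],
    [1,-29,19.2,3.8,0,0,0.99],
    [1,-27.2,21.6,3.8,0,0,0.99],
    [1,-25.3,23.9,3.8,0,0,0.99]
  ]
}}

```text
time: 2.5
tool_pos: [442.6, -337.8, 169.9]
tcp_rot: [-180.0, 0.0, 39.6]
ft_force: [-0.0, -0.2, 0.1]
finger_gap: 85.2
grip_force: 0.0
```

Emit:
{"fn": "apply_moves", "kwargs": {
  "steps": [
    [1,0,0,5,0,0,0.99],
    [1,0,0,5,0,0,0.99],
    [1,0,0,5,0,0,0.99],
    [1,0,0,5,0,0,0.99],
    [1,0,0,5,0,0,0.99],
    [1,0,0,5,0,0,0.99],
    [1,0,0,5,0,0,0.99],
    [1,0,0,5,0,0,0.99]
  ]
}}

```text
time: 3.3
tool_pos: [442.8, -336.3, 129.8]
tcp_rot: [-180.0, 0.0, -0.0]
ft_force: [-0.3, 0.9, 0.0]
finger_gap: 85.4
grip_force: 0.0
```

Run:
```python
from bench import r
from h import *
s=r.sense(); print(s["tool_pos"],s["tcp_rot"],s["joint_pos"].round(1))
out=[]
for n in("scene","top"):
    t=r.snapshot(n);c=cloud(t);q=c.reshape(-1,3);np.savez(n+"1.npz",**t)
    k=q[(abs(q[:,0]-442)<80)&(abs(q[:,1]+337)<110)&(q[:,2]>120)]
    for z in range(120,260,15):
        a=k[(k[:,2]>=z)&(k[:,2]<z+15)]
        if len(a): print(n,z,len(a),a.min(0).round(0)[:2],a.max(0).round(0)[:2])
    u,v=proj(t,s["tool_pos"])[0].astype(int); im=t["color"].copy(); cv2.circle(im,(u,v),2,(0,0,255),-1)
    im=cv2.copyMakeBorder(im,80,80,80,80,cv2.BORDER_CONSTANT)[v:v+130,u+0:u+160]
    out.append(cv2.resize(im,None,fx=2.5,fy=3.0,interpolation=cv2.INTER_CUBIC)[:, :400])
cv2.imwrite("pics/grip1.png",np.hstack(out))
```

```text
[ 442.76959837 -336.26885485  129.84549715] [-1.79962294e+02  4.34090112e-02 -2.31362316e-02] [-42.5   2.9  96.7  -0.   80.5  47.5]
scene 180 22 [ 430. -393.] [ 446. -281.]
scene 195 36 [ 427. -392.] [ 447. -281.]
scene 210 28 [ 428. -396.] [ 437. -280.]
scene 225 166 [ 426. -410.] [ 456. -263.]
scene 240 167 [ 421. -409.] [ 456. -264.]
scene 255 135 [ 420. -407.] [ 450. -266.]
top 180 3 [ 435. -295.] [ 435. -289.]
top 195 1 [ 434. -291.] [ 434. -291.]
top 225 37 [ 432. -295.] [ 458. -264.]
top 240 78 [ 429. -307.] [ 461. -264.]
top 255 43 [ 435. -314.] [ 463. -266.]
```

View pics/grip1.png

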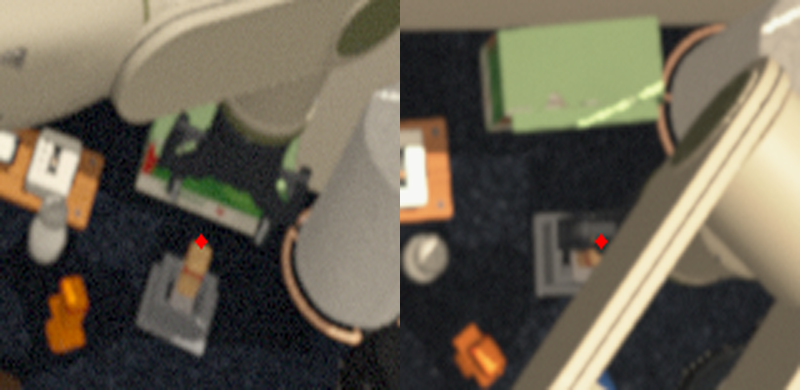

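The left half shows the roller handle straight below the TCP marker (200,240), with the open fingers at (180,180) and (290,195). The right half shows the top view, partly blocked by the arm, with the handle next to the marker. The tool is above the roller, so I'll descend and grip.

Emit:
{"fn": "apply_moves", "kwargs": {
  "steps": [
    [1,-2.5,1.5,8,0,0,0],
    [1,0,0,12,0,0,0],
    [1,0,0,12,0,0,0],
    [1,0,0,12,0,0,0],
    [1,0,0,12,0,0,0],
    [1,0,0,8,0,0,0],
    [1,0,0,0,0,0,0],
    [1,0,0,0,0,0,0]
  ]
}}

```text
time: 4.2
tool_pos: [440.6, -338.0, 66.5]
tcp_rot: [-180.0, 0.0, 0.2]
ft_force: [0.3, -0.5, 1.4]
finger_gap: 85.2
grip_force: 0.0
```

Emit:
{"fn": "apply_moves", "kwargs": {
  "steps": [
    [-1,0,0,0,0,0,0],
    [-1,0,0,0,0,0,0],
    [-1,0,0,0,0,0,0],
    [-1,0,0,0,0,0,0],
    [-1,0,0,0,0,0,0],
    [-1,0,0,0,0,0,0],
    [-1,0,0,0,0,0,0],
    [-1,0,0,0,0,0,0]
  ]
}}

```text
time: 5.0
tool_pos: [441.0, -338.4, 67.2]
tcp_rot: [180.0, -0.0, 0.2]
ft_force: [0.1, -0.3, 5.5]
finger_gap: 18.9
grip_force: 78.8
```

Emit:
{"fn": "apply_moves", "kwargs": {
  "steps": [
    [-1,0,0,-4,0,0,0],
    [-1,0,0,-10,0,0,0],
    [-1,0,0,-20,0,0,0],
    [-1,0,0,-25,0,0,0],
    [-1,0,0,-25,0,0,0],
    [-1,0,0,-25,0,0,0],
    [-1,0,0,-25,0,0,0],
    [-1,0,0,0,0,0,0]
  ]
}}

```text
time: 5.8
tool_pos: [442.2, -339.5, 205.4]
tcp_rot: [179.7, -0.3, 0.2]
ft_force: [-0.0, -1.5, -1.4]
finger_gap: 18.6
grip_force: 78.5
```

Run:
```python
from bench import r
from h import *
s=r.sense(); print(s["tool_pos"],s["tcp_rot"],s["ft_force"],s["finger_gap"],s["wrist_torque"])
im=[]
for n in("scene","top"):
    t=r.snapshot(n);np.savez(n+"2.npz",**t)
    u,v=proj(t,s["tool_pos"])[0].astype(int); im.append(cv2.resize(cv2.copyMakeBorder(t["color"],80,80,80,80,cv2.BORDER_CONSTANT)[v+15:v+145,u+15:u+145],None,fx=3,fy=3,interpolation=cv2.INTER_CUBIC))
cv2.imwrite("pics/lift.png",np.hstack(im))
# target pose above the hooked end
q0=[20.6,130,34.3]
for y,h in((130,60),(130,10),(130,0)):
    p=U+RC.apply([20.6,y,34.3+h+61.7]); print(y,h,p.round(1))
R1=RC*Rt([180,0,0]); print(R1.as_euler('xyz',degrees=True), R1.apply([0,0,1]))
```

```text
[ 442.24077733 -339.50298769  205.35187385] [179.73463592  -0.28361338   0.18838725] [-0.03075379 -1.48634991 -1.39041605] 18.61143429218532 [-0.01617048  0.00072845  0.0477102 ]
130 60 [426.9  84.7 139.6]
130 10 [455.5  86.5  98.6]
130 0 [461.2  86.8  90.5]
[180.  -35.    3.5] [ 0.5725066   0.035016   -0.81915204]
```

View pics/lift.png

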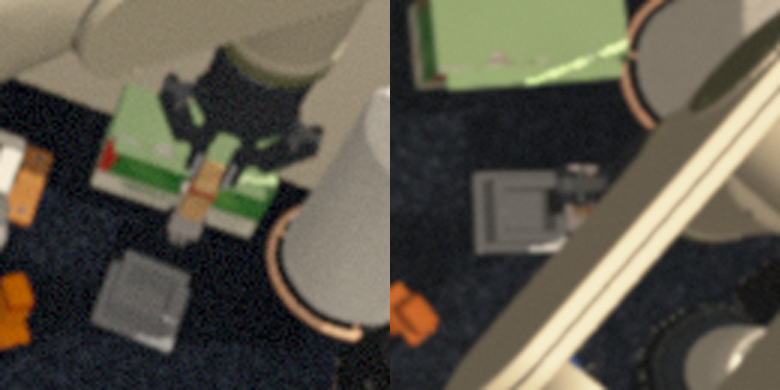

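The left half shows the roller held upright below the gripper at (200,190), clear of the empty stand at (140,300). The right half shows the stand at (515,210). Next, the move to the hooked end.

Run:
```python
from h import *
R1=RC*Rt([180,0,0]); R0=Rt([180,0,0])
Rm=R0*Ro.from_rotvec((R0.inv()*R1).as_rotvec()/2)
plan(np.array([442.2,-339.5,205.4]),R0,[435,-130,200],Rm,8);print()
plan(np.array([435,-130,200]),Rm,[426.9,84.7,139.6],R1,8)
```

```text
[-0.9, -26.2, 0.7, 0.01, 0.44, -0.04]
[-0.8, -26.2, 0.7, 0.01, 0.44, -0.04]
[-0.8, -26.2, 0.7, 0.01, 0.44, -0.04]
[-0.7, -26.2, 0.7, 0.01, 0.44, -0.04]
[-0.6, -26.2, 0.7, 0.01, 0.44, -0.04]
[-0.5, -26.2, 0.7, 0.01, 0.44, -0.04]
[-0.5, -26.2, 0.7, 0.01, 0.44, -0.04]
[-0.4, -26.2, 0.7, 0.01, 0.44, -0.04]

[-2.5, -26.8, 7.3, 0.01, 0.44, -0.04]
[-2.7, -26.8, 7.2, 0.01, 0.44, -0.04]
[-2.8, -26.8, 7.1, 0.01, 0.44, -0.04]
[-3.0, -26.8, 7.0, 0.01, 0.44, -0.04]
[-3.2, -26.8, 7.0, 0.01, 0.44, -0.04]
[-3.3, -26.8, 6.9, 0.01, 0.44, -0.04]
[-3.5, -26.8, 6.8, 0.01, 0.44, -0.04]
[-3.7, -26.8, 6.7, 0.01, 0.44, -0.04]
```

Emit:
{"fn": "apply_moves", "kwargs": {
  "steps": [
    [-1,-0.9,-26.2,0.7,0.01,0.44,-0.04],
    [-1,-0.8,-26.2,0.7,0.01,0.44,-0.04],
    [-1,-0.8,-26.2,0.7,0.01,0.44,-0.04],
    [-1,-0.7,-26.2,0.7,0.01,0.44,-0.04],
    [-1,-0.6,-26.2,0.7,0.01,0.44,-0.04],
    [-1,-0.5,-26.2,0.7,0.01,0.44,-0.04],
    [-1,-0.5,-26.2,0.7,0.01,0.44,-0.04],
    [-1,-0.4,-26.2,0.7,0.01,0.44,-0.04]
  ]
}}

```text
time: 6.7
tool_pos: [431.7, -127.0, 192.3]
tcp_rot: [-179.7, -17.5, 1.7]
ft_force: [-0.2, 0.5, -1.7]
finger_gap: 18.9
grip_force: 78.7
```

Emit:
{"fn": "apply_moves", "kwargs": {
  "steps": [
    [-1,-2.5,-26.8,7.3,0.01,0.44,-0.04],
    [-1,-2.7,-26.8,7.2,0.01,0.44,-0.04],
    [-1,-2.8,-26.8,7.1,0.01,0.44,-0.04],
    [-1,-3,-26.8,7,0.01,0.44,-0.04],
    [-1,-3.2,-26.8,7,0.01,0.44,-0.04],
    [-1,-3.3,-26.8,6.9,0.01,0.44,-0.04],
    [-1,-3.5,-26.8,6.8,0.01,0.44,-0.04],
    [-1,-3.7,-26.8,6.7,0.01,0.44,-0.04]
  ]
}}

```text
time: 7.5
tool_pos: [475.5, 87.7, 127.3]
tcp_rot: [179.9, -32.6, 3.5]
ft_force: [-3.5, 3.3, -27.3]
finger_gap: 18.7
grip_force: 79.1
```

```bash
cat >> h.py <<'E'
def cov(s):
    """roller bottom in cover axes from unit origin (face centre line x=20.6, seated z=34.3); cover-frame force"""
    R=Rt(s["tcp_rot"]); b=np.array(s["tool_pos"])+R.apply([0,0,61.7])
    print("roller bottom",RC.inv().apply(b-U).round(1),"F",RC.inv().apply(s["ft_force"]).round(1),"rot err",np.degrees((R.inv()*RC*Rt([180,0,0])).as_rotvec()).round(2),"T",s["time"],s["joint_pos"].round(0))
E
python3 - <<'E'
from bench import r
from h import *
s=r.sense(); cov(s); im=[]
for n in("scene","top"):
    t=r.snapshot(n);np.savez(n+"3.npz",**t)
    u,v=proj(t,s["tool_pos"])[0].astype(int); im.append(cv2.resize(cv2.copyMakeBorder(t["color"],80,80,80,80,cv2.BORDER_CONSTANT)[v+15:v+145,u+15:u+145],None,fx=3,fy=3,interpolation=cv2.INTER_CUBIC))
cv2.imwrite("pics/over.png",np.hstack(im))
E
```

```text
roller bottom [ 50.9 129.9  56.3] F [-18.3   3.5 -20.5] rot err [0.05 2.42 0.01] T 7.5 [  5. -51. 143.  -1.  55.  92.]
```

View pics/over.png

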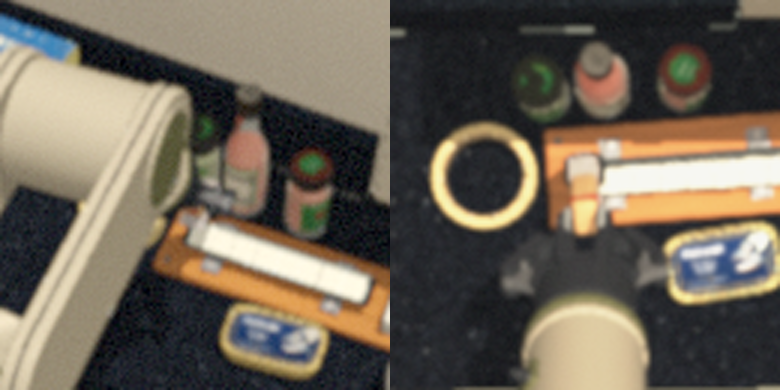

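The joints ran into the q2/q3 limits: this tilted pose is too close to the base. The image shows the roller leaning over the left end of the channel at (590,190), touching nothing I can see. I'll fit the arm's planar geometry to check what is reachable.

```bash
cat > kin.py <<'E'
from h import *
from scipy.optimize import least_squares
def fk(p,q):
    r0,h0,L1,L2,de,D=p; q=np.radians(q); a=q[1]; f=q[1]+q[2]+de; t=q[1]+q[2]+q[4]
    return np.array([r0+L1*np.sin(a)+L2*np.sin(f)+D*np.sin(t), h0+L1*np.cos(a)+L2*np.cos(f)+D*np.cos(t)])
E
python3 - <<'E'
from bench import r
from kin import *
s=r.sense(); q=s["joint_pos"]; P=s["tool_pos"]; print(q.round(3),P,s["ft_force"],s["joint_efforts"].round(1))
d=[([63.69,7.471,85.268,0,87.261,0],[600,191.792]),([0,2.9,96.7,0,80.5,0],[556,129.85]),(q,[np.hypot(P[0],P[1]),P[2]])]
f=lambda p:np.concatenate([fk(p,a)-b for a,b in d]+[(p-[0,200,400,400,0,200])*1e-3])
for x0 in([0,200,400,400,0,250],[50,300,450,400,.1,200]):
    o=least_squares(f,x0,x_scale=[100,100,100,100,.1,100]); print(o.x.round(2),o.cost)
E
```

```text
[  5.423 -51.045 143.123  -1.095  55.248  92.002] [475.644668    90.20644085 128.26661399] [ 0.41199281  0.42118075 -1.88075597] [  1.8 -14.  -55.7  -0.7  -5.1   1.9]
[6.4300e+00 3.1426e+02 3.6769e+02 5.5238e+02 1.1000e-01 4.0181e+02] 0.0390622299109625
[6.4300e+00 3.1426e+02 3.6769e+02 5.5238e+02 1.1000e-01 4.0181e+02] 0.03906222991096307
```

Run:
```python
from bench import r
from h import *
s=r.sense(); plan(s["tool_pos"],Rt(s["tcp_rot"]),[475,90,160],Rt([180,-12,3.5]),8)
```

```text
[2.1, 0.0, -3.4, -0.0, -0.52, 0.01]
[1.9, 0.0, -3.5, -0.0, -0.52, 0.01]
[1.8, 0.0, -3.6, -0.0, -0.52, 0.01]
[1.6, 0.0, -3.6, -0.0, -0.52, 0.01]
[1.4, 0.0, -3.7, -0.0, -0.52, 0.01]
[1.3, 0.0, -3.8, -0.0, -0.52, 0.01]
[1.1, 0.0, -3.8, -0.0, -0.52, 0.01]
[0.9, 0.0, -3.9, -0.0, -0.52, 0.01]
```

Emit:
{"fn": "apply_moves", "kwargs": {
  "steps": [
    [-1,2.1,0,-3.4,0,-0.52,0],
    [-1,1.9,0,-3.5,0,-0.52,0],
    [-1,1.8,0,-3.6,0,-0.52,0],
    [-1,1.6,0,-3.6,0,-0.52,0],
    [-1,1.4,0,-3.7,0,-0.52,0],
    [-1,1.3,0,-3.8,0,-0.52,0],
    [-1,1.1,0,-3.8,0,-0.52,0],
    [-1,0.9,0,-3.9,0,-0.52,0]
  ]
}}

```text
time: 8.4
tool_pos: [473.9, 85.7, 158.7]
tcp_rot: [179.9, -11.5, 3.5]
ft_force: [0.0, -0.2, -1.4]
finger_gap: 18.7
grip_force: 79.3
```

Run:
```python
from bench import r
from kin import *
s=r.sense(); q=s["joint_pos"]; P=s["tool_pos"]; print(q.round(3).tolist(),P,s["tcp_rot"],s["ft_force"].round(1))
d=[([63.69,7.471,85.268,0,87.261,0],[600,191.792]),([0,2.9,96.7,0,80.5,0],[556,129.85]),([0,-51.045,143.123,0,55.248,0],[np.hypot(475.64,90.2),128.27]),(q,[np.hypot(P[0],P[1]),P[2]])]
f=lambda p:np.concatenate([fk(p,a)-b for a,b in d]+[(p-[0,300,400,400,0,250])*1e-3])
o=least_squares(f,[0,200,400,400,0,250],x_scale=[100,100,100,100,.1,100]); print(o.x.round(2),o.fun.round(2))
np.save("kin.npy",o.x)
def ik(tgt,tilt):
    g=lambda v:np.r_[fk(o.x,[0,v[0],v[1],0,180-tilt-v[0]-v[1]])-tgt]
    return least_squares(g,[-20,110],bounds=([-80,0],[129,175]))
for y in(130,40,-60):
  for tilt in(35,25,15,0):
    p=U+RC.apply([20.6,y,34.3+80])-np.array([np.sin(np.radians(tilt)),0,-np.cos(np.radians(tilt))])*19*-1*-1
    p=U+RC.apply([20.6,y,34.3+80])+19*np.array([np.sin(np.radians(tilt)),0,-np.cos(np.radians(tilt))])
    a=ik([np.hypot(p[0],p[1]),p[2]],tilt); print(y,tilt,p.round(0),a.x.round(1),a.cost.round(2))
```

```text
[4.352, -23.843, 117.927, -0.247, 74.41, 90.944] [473.91536916  85.73620404 158.67285739] [179.94124013 -11.50865974   3.45648477] [ 0.  -0.2 -1.4]
[6.6900e+00 3.1422e+02 3.6747e+02 5.5218e+02 1.1000e-01 4.0143e+02] [-0.   -0.06  0.   -0.02  0.01 -0.03 -0.01  0.11  0.01  0.01 -0.03  0.15
  0.    0.15]
130 35 [462.  86.  90.] [-58.2 151.3] 0.0
130 25 [459.  86.  88.] [-41.7 139.9] 0.0
130 15 [456.  86.  87.] [-28.3 129.3] 0.0
130 0 [451.  86.  86.] [-10.5 114.2] 0.0
40 35 [467.  -4.  90.] [-59.2 151.7] 0.0
40 25 [464.  -4.  88.] [-42.4 140.2] 0.0
40 15 [461.  -4.  87.] [-28.9 129.7] 0.0
40 0 [456.  -4.  86.] [-11.  114.6] 0.0
-60 35 [ 473. -103.   90.] [-52.5 148.8] 0.0
-60 25 [ 470. -103.   88.] [-37.8 137.7] 0.0
-60 15 [ 467. -103.   87.] [-25.3 127.2] 0.0
-60 0 [ 462. -103.   86.] [ -8. 112.] 0.0
```

Run:
```python
from bench import r
from h import *
s=r.sense(); R0=Rt(s["tcp_rot"]);V=Rt([180,0,0.2])
plan(s["tool_pos"],R0,[441,-300,205],V,8);print()
for n in("scene0.npz","top0.npz"):
    c=cloud(load(n)).reshape(-1,3)
    for x0 in(480,560,620):
        for y0 in(-290,-350,-410,-470):
            k=c[(abs(c[:,0]-x0-30)<30)&(abs(c[:,1]-y0)<30)]
            if len(k):print(n[:3],x0,x0+60,y0,"zmax",np.percentile(k[:,2],98).round(0),end=' | ')
    print()
```

```text
[-5.7, 47.9, -7.0, -0.01, -0.29, 0.08]
[-5.6, 47.9, -6.9, -0.01, -0.29, 0.08]
[-5.4, 48.0, -6.7, -0.01, -0.29, 0.08]
[-5.2, 48.0, -6.5, -0.01, -0.29, 0.08]
[-5.0, 48.1, -6.4, -0.01, -0.29, 0.08]
[-4.9, 48.1, -6.2, -0.01, -0.29, 0.08]
[-4.7, 48.1, -6.1, -0.01, -0.29, 0.08]
[-4.5, 48.2, -5.9, -0.01, -0.29, 0.08]

sce 480 540 -290 zmax 5.0 | sce 480 540 -350 zmax 5.0 | sce 480 540 -410 zmax 5.0 | sce 480 540 -470 zmax 715.0 | sce 560 620 -290 zmax 93.0 | sce 560 620 -350 zmax 92.0 | sce 560 620 -410 zmax 91.0 | sce 560 620 -470 zmax 247.0 | sce 620 680 -290 zmax 724.0 | sce 620 680 -350 zmax 741.0 | sce 620 680 -410 zmax 757.0 | sce 620 680 -470 zmax 758.0 | 
top 480 540 -290 zmax 6.0 | top 480 540 -350 zmax 5.0 | top 480 540 -410 zmax 5.0 | top 480 540 -470 zmax 529.0 | top 560 620 -290 zmax 94.0 | top 560 620 -350 zmax 93.0 | top 560 620 -410 zmax 93.0 | top 560 620 -470 zmax 248.0 | top 620 680 -290 zmax 765.0 | top 620 680 -350 zmax 760.0 | top 620 680 -410 zmax 701.0 | top 620 680 -470 zmax 600.0 |
```

Emit:
{"fn": "apply_moves", "kwargs": {
  "steps": [
    [-1,-5.7,47.9,-7,0,-0.29,0.08],
    [-1,-5.6,47.9,-6.9,0,-0.29,0.08],
    [-1,-5.4,48,-6.7,0,-0.29,0.08],
    [-1,-5.2,48,-6.5,0,-0.29,0.08],
    [-1,-5,48.1,-6.4,0,-0.29,0.08],
    [-1,-4.9,48.1,-6.2,0,-0.29,0.08],
    [-1,-4.7,48.1,-6.1,0,-0.29,0.08],
    [-1,-4.5,48.2,-5.9,0,-0.29,0.08]
  ]
}}

```text
time: 9.2
tool_pos: [440.5, -301.2, 204.3]
tcp_rot: [-179.6, -0.1, 0.2]
ft_force: [0.8, -0.1, -1.1]
finger_gap: 18.7
grip_force: 79.4
```

Run:
```python
from bench import r
from h import *
import time
s=r.sense(); R0=Rt(s["tcp_rot"]);V=Rt([180,0,0.2]); print(s["tool_pos"],s["tcp_rot"])
plan(s["tool_pos"],R0,[441,-338.4,205],V,2)
```

```text
[ 440.51409841 -301.15777322  204.28646317] [-1.79551301e+02 -6.23886935e-02  2.31087273e-01]
[0.2, 18.6, -0.5, -0.04, -0.01, 0.0]
[0.2, 18.6, -0.4, -0.04, -0.01, 0.0]
```

Emit:
{"fn": "apply_moves", "kwargs": {
  "steps": [
    [-1,0.2,18.6,10,0,0,0],
    [-1,0.2,18.6,15,0,0,0],
    [-1,0,0,20,0,0,0],
    [-1,0,0,20,0,0,0],
    [-1,0,0,15,0,0,0],
    [-1,0,0,0,0,0,0],
    [-1,0,0,0,0,0,0],
    [-1,0,0,0,0,0,0]
  ]
}}

```text
time: 10.0
tool_pos: [444.1, -336.6, 127.2]
tcp_rot: [-179.8, -0.3, 0.3]
ft_force: [0.6, 0.3, -2.1]
finger_gap: 19.2
grip_force: 79.5
```

Emit:
{"fn": "apply_moves", "kwargs": {
  "steps": [
    [-1,-2.5,1.5,5,0,0,0],
    [-1,0,0,5,0,0,0],
    [-1,0,0,0,0,0,0],
    [-1,0,0,0,0,0,0],
    [-1,0,0,0,0,0,0],
    [-1,0,0,0,0,0,0],
    [-1,0,0,0,0,0,0],
    [-1,0,0,0,0,0,0]
  ]
}}

```text
time: 10.8
tool_pos: [441.2, -337.7, 116.1]
tcp_rot: [-179.7, -0.3, 0.3]
ft_force: [0.0, -0.1, -2.1]
finger_gap: 18.8
grip_force: 79.5
```

Good. I'll lower it into the pocket.

Emit:
{"fn": "apply_moves", "kwargs": {
  "steps": [
    [-1,0,0.5,8,0,0,0],
    [-1,0,0,8,0,0,0],
    [-1,0,0,8,0,0,0],
    [-1,0,0,8,0,0,0],
    [-1,0,0,7,0,0,0],
    [-1,0,0,5,0,0,0],
    [-1,0,0,3,0,0,0],
    [-1,0,0,0,0,0,0]
  ]
}}

```text
time: 11.6
tool_pos: [441.1, -337.7, 68.4]
tcp_rot: [-179.7, -0.2, 0.3]
ft_force: [-0.1, 0.4, -1.9]
finger_gap: 18.7
grip_force: 79.5
```

Emit:
{"fn": "apply_moves", "kwargs": {
  "steps": [
    [-1,0,0,1.2,0,0,0],
    [-1,0,0,0,0,0,0],
    [1,0,0,0,0,0,0],
    [1,0,0,0,0,0,0],
    [1,0,0,0,0,0,0],
    [1,0,0,0,0,0,0],
    [1,0,0,0,0,0,0],
    [1,0,0,0,0,0,0]
  ]
}}

```text
time: 12.4
tool_pos: [441.4, -337.9, 67.8]
tcp_rot: [-179.7, -0.3, 0.3]
ft_force: [0.4, -0.2, -0.4]
finger_gap: 85.5
grip_force: 0.0
```

Emit:
{"fn": "apply_moves", "kwargs": {
  "steps": [
    [1,-1,0,0,0,-0.6,0],
    [1,-1,0,0,0,-0.6,0],
    [1,-1,0,0,0,-0.6,0],
    [1,-1,0,0,0,-0.6,0],
    [1,-1,0,0,0,-0.6,0],
    [1,0,0,0,0,0,0],
    [1,0,0,0,0,0,0],
    [1,0,0,0,0,0,0]
  ]
}}

```text
time: 13.2
tool_pos: [436.2, -338.0, 68.3]
tcp_rot: [-179.7, 14.7, 0.4]
ft_force: [-1.2, 1.2, 0.7]
finger_gap: 85.2
grip_force: 0.0
```

Run:
```python
from bench import r
from h import *
s=r.sense(); print(s["tool_pos"],s["tcp_rot"],s["joint_pos"].round(1))
for n in("scene","top"):
    t=r.snapshot(n);c=cloud(t).reshape(-1,3);np.savez(n+"4.npz",**t)
    st=c[(abs(c[:,0]-440)<60)&(abs(c[:,1]+338)<60)]
    P=st[(abs(st[:,2]-110)<5)];print("handle top",len(P),P.mean(0).round(1) if len(P) else 0,[x for x in cv2.minAreaRect(P[:,:2].astype(np.float32))] if len(P)>4 else 0)
```

```text
[ 436.19680635 -338.01364191   68.28659616] [-179.71732231   14.6851349     0.35259367] [-36.8  18.7  86.9  -8.6  86.4  54.3]
handle top 72 [ 437.5 -339.9  110.5] [(438.3978576660156, -339.9302978515625), (29.733051300048828, 21.953094482421875), 2.329390287399292]
handle top 1 [ 456.4 -350.1  111.4] 0
```

Emit:
{"fn": "apply_moves", "kwargs": {
  "steps": [
    [-1,0,0,0,0,0,0],
    [-1,0,0,0,0,0,0],
    [-1,0,0,0,0,0,0],
    [-1,0,0,0,0,0,0],
    [-1,0,0,0,0,0,0],
    [-1,0,0,0,0,0,0],
    [-1,0,0,0,0,0,0],
    [-1,0,0,0,0,0,0]
  ],
  "squeeze": 100
}}

```text
time: 14.1
tool_pos: [436.7, -338.2, 68.8]
tcp_rot: [-179.8, 14.7, 0.4]
ft_force: [0.1, -0.1, 6.0]
finger_gap: 18.3
grip_force: 98.2
```

```bash
cat > grasp.py <<'E'
from h import *
# roller frame in tool: roller origin at (441,-338,5.5), upright, axes like world; tool at grasp
GP=np.array([436.2,-338.1,68.3]); GR=Rt([180,14.7,0.3])
RO=np.array([441,-338.1,5.5])
b=GR.inv().apply(RO-GP); RR=GR.inv()   # roller bottom / orientation in tool axes
def tool_for(pos,Rr):  # tool pose for roller pose
    R=Rr*RR.inv(); return pos-R.apply(b),R
def face(y,h,x=20.6): return U+RC.apply([x,y,34.3+h])
def cov(s):
    R=Rt(s["tcp_rot"]); p=s["tool_pos"]+R.apply(b); Rr=R*RR
    print("roller bottom",(RC.inv().apply(p-U)-[20.6,0,34.3]).round(1),"F",RC.inv().apply(s["ft_force"]).round(1),"rot err",np.degrees((RC.inv()*Rr).as_rotvec()).round(2),"t",s["time"],s["joint_pos"].round(0))
E
python3 - <<'E'
from bench import r
from grasp import *
s=r.sense(); print(s["tool_pos"],s["tcp_rot"],s["finger_gap"],s["ft_force"])
for y,h in((127,40),(127,0)): p,R=tool_for(face(y,h),RC); print(p,R.as_euler('xyz',degrees=True))
a=np.array([436,-338,210.]);R0=GR
p1,R1=tool_for(face(127,40),RC); Rm=R0*Ro.from_rotvec((R0.inv()*R1).as_rotvec()/2); m=np.array([440,-120,200.])
plan(a,R0,m,Rm,8);print();plan(m,Rm,p1,R1,8)
E
```

```text
[ 436.69325887 -338.18770958   68.75506441] [-179.75574384   14.71114459    0.36128399] 18.34102083625434 [ 0.05631202 -0.14241657  6.01115859]
[433.97464226  82.15255225 121.36825297] [179.81653273 -20.2995354    3.80939649]
[456.87490629  83.5531924   88.60217119] [179.81653273 -20.2995354    3.80939649]
[0.9, -27.2, 1.0, -0.0, 0.44, -0.04]
[1.0, -27.2, 1.1, -0.0, 0.44, -0.04]
[1.1, -27.2, 1.1, -0.0, 0.44, -0.04]
[1.1, -27.2, 1.2, -0.0, 0.44, -0.04]
[1.2, -27.2, 1.2, -0.0, 0.44, -0.04]
[1.2, -27.2, 1.3, -0.0, 0.44, -0.04]
[1.3, -27.2, 1.3, -0.0, 0.44, -0.04]
[1.3, -27.2, 1.4, -0.0, 0.44, -0.04]

[-0.3, -25.2, 9.9, -0.0, 0.44, -0.04]
[-0.6, -25.3, 9.9, -0.0, 0.44, -0.04]
[-0.9, -25.3, 9.9, -0.0, 0.44, -0.04]
[-1.2, -25.3, 9.8, -0.0, 0.44, -0.04]
[-1.5, -25.3, 9.8, -0.0, 0.44, -0.04]
[-1.7, -25.3, 9.7, -0.0, 0.44, -0.04]
[-2.0, -25.3, 9.6, -0.0, 0.44, -0.04]
[-2.3, -25.3, 9.6, -0.0, 0.44, -0.04]
```

Emit:
{"fn": "apply_moves", "kwargs": {
  "steps": [
    [-1,-1,0,-3.9,0,0,0],
    [-1,-2.5,0,-9.7,0,0,0],
    [-1,-5.1,0,-19.3,0,0,0],
    [-1,-6.3,0,-24.2,0,0,0],
    [-1,-6.3,0,-24.2,0,0,0],
    [-1,-6.3,0,-24.2,0,0,0],
    [-1,-6.3,0,-24.2,0,0,0],
    [-1,-1.5,0,-5.8,0,0,0]
  ]
}}

```text
time: 14.9
tool_pos: [437.9, -339.5, 212.0]
tcp_rot: [-179.9, 14.5, 0.3]
ft_force: [-0.4, -0.9, -1.8]
finger_gap: 17.8
grip_force: 98.2
```

Emit:
{"fn": "apply_moves", "kwargs": {
  "steps": [
    [-1,0.9,-27.2,1,0,0.44,-0.04],
    [-1,1,-27.2,1.1,0,0.44,-0.04],
    [-1,1.1,-27.2,1.1,0,0.44,-0.04],
    [-1,1.1,-27.2,1.2,0,0.44,-0.04],
    [-1,1.2,-27.2,1.2,0,0.44,-0.04],
    [-1,1.2,-27.2,1.3,0,0.44,-0.04],
    [-1,1.3,-27.2,1.3,0,0.44,-0.04],
    [-1,1.3,-27.2,1.4,0,0.44,-0.04]
  ]
}}

```text
time: 15.7
tool_pos: [440.2, -119.5, 198.0]
tcp_rot: [-179.5, -2.9, 1.8]
ft_force: [-0.1, -0.1, -1.7]
finger_gap: 18.2
grip_force: 98.4
```

Run:
```python
from bench import r
from grasp import *
from kin import fk,least_squares
s=r.sense(); print(s["tool_pos"],s["tcp_rot"],s["finger_gap"],s["ft_force"])
P=np.load("kin.npy")
p1,R1=tool_for(face(127,15),RC)
g=lambda v:fk(P,[0,v[0],v[1],0,180-20.3-v[0]-v[1]])-[np.hypot(*p1[:2]),p1[2]]
print(p1,least_squares(g,[-20,110]).x)
plan(s["tool_pos"],Rt(s["tcp_rot"]),p1,R1,8)
```

```text
[ 440.21867459 -119.50504223  198.03000772] [-179.51190884   -2.87107855    1.84708867] 18.187159923592848 [-0.06728944 -0.0792316  -1.74262548]
[448.28730728  83.02795235 100.88945186] [-38.32165049 135.26070105]
[1.2, -25.2, 12.4, -0.01, 0.44, -0.05]
[0.8, -25.2, 12.5, -0.01, 0.44, -0.05]
[0.5, -25.2, 12.5, -0.01, 0.44, -0.05]
[0.1, -25.2, 12.5, -0.01, 0.44, -0.05]
[-0.2, -25.2, 12.4, -0.01, 0.44, -0.05]
[-0.6, -25.2, 12.4, -0.01, 0.44, -0.05]
[-1.0, -25.2, 12.4, -0.01, 0.44, -0.05]
[-1.3, -25.2, 12.3, -0.01, 0.44, -0.05]
```

Emit:
{"fn": "apply_moves", "kwargs": {
  "steps": [
    [-1,1.2,-25.2,12.4,0,0.44,-0.05],
    [-1,0.8,-25.2,12.5,0,0.44,-0.05],
    [-1,0.5,-25.2,12.5,0,0.44,-0.05],
    [-1,0.1,-25.2,12.5,0,0.44,-0.05],
    [-1,-0.2,-25.2,12.4,0,0.44,-0.05],
    [-1,-0.6,-25.2,12.4,0,0.44,-0.05],
    [-1,-1,-25.2,12.4,0,0.44,-0.05],
    [-1,-1.3,-25.2,12.3,0,0.44,-0.05]
  ]
}}

```text
time: 16.5
tool_pos: [448.0, 82.8, 100.6]
tcp_rot: [-179.9, -20.5, 3.8]
ft_force: [0.6, 0.1, -2.0]
finger_gap: 17.8
grip_force: 98.5
```

Run:
```python
from bench import r
from grasp import *
s=r.sense(); cov(s); im=[]
for n in("scene","top"):
    t=r.snapshot(n);np.savez(n+"5.npz",**t)
    u,v=proj(t,s["tool_pos"])[0].astype(int); im.append(cv2.resize(cv2.copyMakeBorder(t["color"],80,80,80,80,cv2.BORDER_CONSTANT)[v+15:v+145,u+15:u+145],None,fx=3,fy=3,interpolation=cv2.INTER_CUBIC))
cv2.imwrite("pics/over2.png",np.hstack(im))
```

```text
roller bottom [ -0.2 127.   15. ] F [-0.6  0.1 -2. ] rot err [ 0.23 -0.18 -0.06] t 16.5 [  4. -39. 136.  -0.  63.  90.]
```

View pics/over2.png

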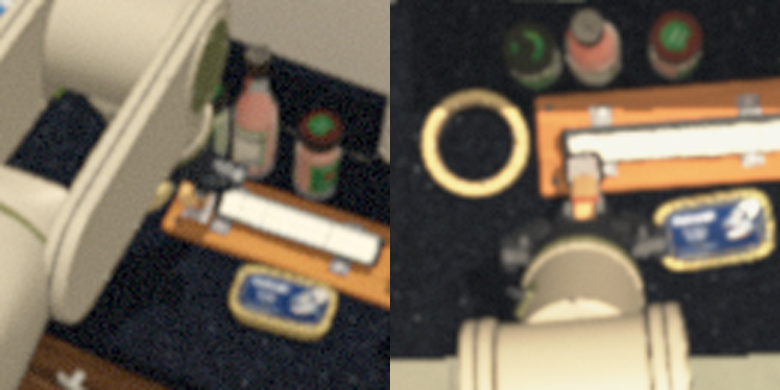

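The top view shows the roller just below the left end of the cover at (585,165), about 15 mm above the face and lined up with it. The fish tin and tape are clear. I'll start pressing.

Emit:
{"fn": "apply_moves", "kwargs": {
  "steps": [
    [-1,0.8,0,2.9,0,0,0],
    [-1,0.8,0,2.9,0,0,0],
    [-1,0.8,0,2.9,0,0,0],
    [-1,0.5,0,1.9,0,0,0],
    [-1,0.3,0,1,0,0,0],
    [-1,0.3,0,1,0,0,0],
    [-1,0,0,0,0,0,0],
    [-1,0,0,0,0,0,0]
  ]
}}

```text
time: 17.4
tool_pos: [456.7, 82.4, 91.8]
tcp_rot: [-180.0, -20.5, 3.8]
ft_force: [0.3, 0.5, -1.6]
finger_gap: 18.0
grip_force: 98.7
```

Run:
```python
from bench import r
from grasp import *
cov(r.sense())
```

```text
roller bottom [  1.8 126.1   2.8] F [-0.7  0.4 -1.5] rot err [ 0.21 -0.18 -0.05] t 17.4 [  4. -36. 135.   0.  61.  90.]
```

Emit:
{"fn": "apply_moves", "kwargs": {
  "steps": [
    [-1,0,0,0.8,0,0,0],
    [-1,0,0,0.8,0,0,0],
    [-1,0,0,0.8,0,0,0],
    [-1,0,0,0.8,0,0,0],
    [-1,0,0,0,0,0,0],
    [-1,0,0,0,0,0,0],
    [-1,0,0,0,0,0,0],
    [-1,0,0,0,0,0,0]
  ]
}}

```text
time: 18.2
tool_pos: [458.3, 82.6, 90.0]
tcp_rot: [-180.0, -20.6, 3.8]
ft_force: [-6.3, 0.1, 6.9]
finger_gap: 17.8
grip_force: 100.2
```

Run:
```python
from bench import r
from grasp import *
cov(r.sense())
```

```text
roller bottom [  2.2 126.2   0.3] F [-1.2  0.5  9.3] rot err [ 0.22 -0.25 -0.04] t 18.2 [  4. -36. 135.   0.  60.  90.]
```

Emit:
{"fn": "apply_moves", "kwargs": {
  "steps": [
    [-1,0.1,0,0.4,0,0,0],
    [-1,-0.6,4,0.2,0,0,0],
    [-1,-0.6,5,0.2,0,0,0],
    [-1,-0.6,5,0.1,0,0,0],
    [-1,0,5,0,0,0,0],
    [-1,0,5,0,0,0,0],
    [-1,0,5,0,0,0,0],
    [-1,0,0,0,0,0,0]
  ]
}}

```text
time: 19.0
tool_pos: [459.7, 53.4, 89.6]
tcp_rot: [-179.9, -20.6, 3.8]
ft_force: [-9.8, 0.5, 13.3]
finger_gap: 18.0
grip_force: 101.0
```

Run:
```python
from bench import r
from grasp import *
cov(r.sense()); R=RR
print(RR.apply([[0,-1,0],[1,0,0],[0,0,-1]]).round(4))
```

```text
roller bottom [ 1.7 97.   0.3] F [-0.3  1.  16.4] rot err [ 0.23 -0.34 -0.06] t 19.0 [ -1. -37. 136.   2.  61.  84.]
[[-0.0051  1.      0.0013]
 [ 0.9673  0.0052 -0.2538]
 [ 0.2538 -0.      0.9673]]
```

Emit:
{"fn": "apply_moves", "kwargs": {
  "steps": [
    [-1,-0.1,5,0,0,0,0],
    [-1,-0.1,5,0,0,0,0],
    [-1,-0.1,5,0,0,0,0],
    [-1,-0.1,5,0,0,0,0],
    [-1,-0.1,5,0,0,0,0],
    [-1,-0.1,5,0,0,0,0],
    [-1,-0.1,5,0,0,0,0],
    [-1,0,0,0,0,0,0]
  ]
}}

```text
time: 19.8
tool_pos: [461.5, 17.9, 89.4]
tcp_rot: [180.0, -20.7, 3.8]
ft_force: [-7.7, -0.7, 12.0]
finger_gap: 17.8
grip_force: 100.8
```

Run:
```python
from bench import r
from grasp import *
cov(r.sense())
```

```text
roller bottom [ 1.4 61.3  0.3] F [ 0.5 -0.2 14.3] rot err [ 0.16 -0.36 -0.03] t 19.8 [ -8. -37. 136.   5.  61.  77.]
```

Emit:
{"fn": "apply_moves", "kwargs": {
  "steps": [
    [-1,-0.1,4,0.1,0,0,0],
    [-1,-0.1,4,0.1,0,0,0],
    [-1,-0.1,4,0,0,0,0],
    [-1,-0.1,4,0,0,0,0],
    [-1,0,2,0,0,0,0],
    [-1,0,0,0,0,0,0],
    [-1,0,0,0,0,0,0],
    [-1,0,0,0,0,0,0]
  ]
}}

```text
time: 20.6
tool_pos: [462.6, 0.1, 89.3]
tcp_rot: [180.0, -20.7, 3.8]
ft_force: [-8.8, -0.2, 13.8]
finger_gap: 17.5
grip_force: 101.0
```

```bash
cat > lift.py <<'E'
from grasp import *
def lifts(r,names=("scene","top")):
    B={"top":[510.6,-40.4,0],"scene":[504.,-40.7,0]}
    for n in names:
        t=r.snapshot(n);c=cloud(t);hsv=cv2.cvtColor(t["color"],cv2.COLOR_BGR2HSV)
        s=RC.inv().apply((c-np.array(B[n])).reshape(-1,3)).reshape(c.shape)
        m=(abs(s[...,0]-20.6)<9)&(abs(s[...,2]-37)<7)&(hsv[...,1]<70)&(hsv[...,2]>170)
        print(n,[(i+1,int(k.sum()),round(float(np.median(s[...,2][k])),1)) for i,y in enumerate(125.5-24.4*np.arange(8)) if (k:=m&(abs(s[...,1]-y)<10)).sum()>8])
E
python3 - <<'E'
from bench import r
from lift import *
cov(r.sense()); lifts(r)
E
```

```text
roller bottom [ 1.3 43.6  0.3] F [ 0.7  0.3 16.4] rot err [ 0.16 -0.38 -0.01] t 20.6 [-11. -37. 136.   6.  61.  73.]
scene [(5, 12, 35.3), (6, 37, 37.1), (7, 33, 39.0), (8, 32, 39.3)]
top [(1, 44, 34.9), (2, 40, 34.5), (3, 40, 34.6), (4, 10, 34.1), (5, 15, 35.5), (6, 44, 39.2), (7, 44, 40.5), (8, 42, 41.0)]
```

Emit:
{"fn": "apply_moves", "kwargs": {
  "steps": [
    [-1,-0.1,5,0,0,0,0],
    [-1,-0.1,5,0,0,0,0],
    [-1,0,5,0,0,0,0],
    [-1,0,5,0,0,0,0],
    [-1,0,5,0,0,0,0],
    [-1,0,5,0,0,0,0],
    [-1,0,5,0,0,0,0],
    [-1,0,5,0,0,0,0]
  ]
}}

```text
time: 21.5
tool_pos: [464.9, -39.4, 89.2]
tcp_rot: [-180.0, -20.7, 3.8]
ft_force: [-9.7, 5.6, 15.9]
finger_gap: 17.8
grip_force: 101.4
```

Emit:
{"fn": "apply_moves", "kwargs": {
  "steps": [
    [-1,0,5,0,0,0,0],
    [-1,0,5,0,0,0,0],
    [-1,0,5,0,0,0,0],
    [-1,0,5,0,0,0,0],
    [-1,0,5,0,0,0,0],
    [-1,0,0,0,0,0,0],
    [-1,0,0,0,0,0,0],
    [-1,0,0,0,0,0,0]
  ]
}}

```text
time: 22.3
tool_pos: [466.6, -64.5, 89.2]
tcp_rot: [180.0, -20.7, 3.9]
ft_force: [-11.3, 3.5, 16.7]
finger_gap: 17.5
grip_force: 101.4
```

Run:
```python
from bench import r
from lift import *
cov(r.sense()); lifts(r,("top",))
```

```text
roller bottom [  1.3 -21.1   0.2] F [ 0.5  4.2 20.1] rot err [ 0.2  -0.35 -0.  ] t 22.3 [-22. -34. 134.  10.  62.  61.]
top [(1, 42, 36.1), (2, 42, 34.8), (3, 45, 34.4), (4, 40, 34.9), (5, 41, 35.0), (6, 38, 34.8), (8, 34, 37.9)]
```

Emit:
{"fn": "apply_moves", "kwargs": {
  "steps": [
    [-1,0,5,0,0,0,0],
    [-1,0,5,0,0,0,0],
    [-1,0,5,0,0,0,0],
    [-1,0,5,0,0,0,0],
    [-1,0,5,0,0,0,0],
    [-1,0,5,0,0,0,0],
    [-1,0,4,0,0,0,0],
    [-1,0,0,0,0,0,0]
  ]
}}

```text
time: 23.15
tool_pos: [468.5, -99.8, 88.3]
tcp_rot: [179.9, -20.6, 3.8]
ft_force: [-4.4, -3.3, 8.4]
finger_gap: 17.5
grip_force: 100.1
```

Run:
```python
from bench import r
from lift import *
cov(r.sense()); lifts(r)
```

```text
roller bottom [  0.5 -56.6  -0.5] F [ 1.  -3.   9.6] rot err [ 0.07 -0.31 -0.  ] t 23.15 [-27. -31. 132.  12.  61.  55.]
scene [(1, 31, 33.7), (2, 33, 33.3), (3, 25, 34.2)]
top [(1, 45, 35.5), (2, 44, 35.4), (3, 40, 34.7), (4, 39, 34.6), (5, 39, 34.9), (6, 41, 35.9), (7, 40, 35.5), (8, 20, 36.3)]
```

Emit:
{"fn": "apply_moves", "kwargs": {
  "steps": [
    [-1,0.1,-3,0.2,0,0,0],
    [-1,0,-4,0,0,0,0],
    [-1,0,-5,0,0,0,0],
    [-1,0,-5,0,0,0,0],
    [-1,0,-5,0,0,0,0],
    [-1,0,-5,0,0,0,0],
    [-1,0,-5,0,0,0,0],
    [-1,0,0,0,0,0,0]
  ]
}}

```text
time: 24.05
tool_pos: [467.0, -66.9, 89.4]
tcp_rot: [179.9, -20.7, 3.9]
ft_force: [-11.9, -1.1, 16.7]
finger_gap: 17.7
grip_force: 101.5
```

Emit:
{"fn": "apply_moves", "kwargs": {
  "steps": [
    [-1,-0.8,0,-3,0,0,0],
    [-1,-2,0,-8,0,0,0],
    [-1,-4,0,-15,0,0,0],
    [-1,-5,0,-10,0,-0.5,0],
    [-1,-5,0,-10,0,-0.6,0],
    [-1,-5,0,-15,0,-0.6,0],
    [-1,0,0,-20,0,-0.6,0],
    [-1,0,0,-20,0,-0.6,0]
  ]
}}

```text
time: 24.85
tool_pos: [417.2, -69.5, 177.0]
tcp_rot: [-180.0, -5.8, 3.8]
ft_force: [0.6, -0.2, -1.6]
finger_gap: 18.3
grip_force: 98.6
```

Run:
```python
from bench import r
from lift import *
s=r.sense();cov(s);print(s["tool_pos"],s["tcp_rot"])
for i in range(3): lifts(r)
```

```text
roller bottom [ -5.3 -23.2 101.3] F [-0.5 -0.2 -1.6] rot err [ 0.14 14.49 -0.06] t 24.85 [-19. -28. 118.   2.  84.  68.]
[417.1773166  -69.47336028 177.01705629] [-179.95417884   -5.81040398    3.79282   ]
scene [(2, 29, 34.4), (3, 32, 34.0), (4, 21, 34.6), (5, 29, 33.2), (8, 25, 34.8)]
top [(1, 45, 33.6), (2, 42, 34.3), (3, 41, 34.6), (4, 39, 34.7), (5, 39, 34.7), (6, 37, 34.3), (7, 42, 34.7), (8, 40, 35.3)]
scene [(2, 30, 33.7), (3, 28, 34.6), (4, 29, 33.9), (5, 28, 34.3), (8, 28, 35.0)]
top [(1, 42, 34.5), (2, 45, 34.7), (3, 40, 34.5), (4, 40, 34.8), (5, 40, 34.3), (6, 40, 34.6), (7, 39, 34.5), (8, 41, 35.1)]
scene [(2, 26, 34.2), (3, 27, 33.6), (4, 31, 33.6), (5, 27, 33.7), (8, 30, 33.2)]
top [(1, 42, 35.3), (2, 41, 35.0), (3, 41, 35.3), (4, 42, 34.8), (5, 41, 34.4), (6, 37, 35.3), (7, 39, 35.2), (8, 41, 34.5)]
```

Run:
```python
from bench import r
from grasp import *
s=r.sense(); plan(s["tool_pos"],Rt(s["tcp_rot"]),[437,-338,205],GR,8)
```

```text
[0.6, 33.7, -3.8, 0.0, -0.52, 0.09]
[0.7, 33.7, -3.8, 0.0, -0.52, 0.09]
[0.8, 33.7, -3.9, 0.0, -0.52, 0.09]
[0.9, 33.7, -3.9, 0.0, -0.52, 0.09]
[1.0, 33.7, -4.0, 0.0, -0.52, 0.09]
[1.1, 33.6, -4.0, 0.0, -0.52, 0.09]
[1.1, 33.6, -4.1, 0.0, -0.52, 0.09]
[1.2, 33.6, -4.2, 0.0, -0.52, 0.09]
```

Emit:
{"fn": "apply_moves", "kwargs": {
  "steps": [
    [-1,0.6,33.7,-3.8,0,-0.52,0.09],
    [-1,0.7,33.7,-3.8,0,-0.52,0.09],
    [-1,0.8,33.7,-3.9,0,-0.52,0.09],
    [-1,0.9,33.7,-3.9,0,-0.52,0.09],
    [-1,1,33.7,-4,0,-0.52,0.09],
    [-1,1.1,33.6,-4,0,-0.52,0.09],
    [-1,1.1,33.6,-4.1,0,-0.52,0.09],
    [-1,1.2,33.6,-4.2,0,-0.52,0.09]
  ]
}}

```text
time: 25.95
tool_pos: [437.0, -339.3, 206.1]
tcp_rot: [179.8, 15.0, 0.2]
ft_force: [0.7, 0.2, -2.0]
finger_gap: 17.7
grip_force: 98.7
```

Emit:
{"fn": "apply_moves", "kwargs": {
  "steps": [
    [-1,2,0,7.7,0,0,0],
    [-1,4.6,0,17.4,0,0,0],
    [-1,5.1,0,19.3,0,0,0],
    [-1,5.1,0,19.3,0,0,0],
    [-1,4,0,15.5,0,0,0],
    [-1,0,0,0,0,0,0],
    [-1,0,0,0,0,0,0],
    [-1,0,0,0,0,0,0]
  ]
}}

```text
time: 26.75
tool_pos: [438.3, -339.0, 126.8]
tcp_rot: [179.7, 14.7, 0.2]
ft_force: [0.6, -0.2, -1.5]
finger_gap: 17.7
grip_force: 98.8
```

Run:
```python
from bench import r
from grasp import *
for i in range(3):
    s=r.sense(); R=Rt(s["tcp_rot"]); t=r.snapshot("scene")
    print(s["tool_pos"],s["tcp_rot"],"roller",(s["tool_pos"]+R.apply(b)).round(1),(R*RR).as_euler('xyz',degrees=True).round(2))
c=cloud(t);q=c.reshape(-1,3)
k=q[(abs(q[:,0]-440)<50)&(abs(q[:,1]+338)<55)&(abs(q[:,2]-46)<4)]; print(cv2.minAreaRect(k[:,:2].astype(np.float32)),len(k))
print((GR.inv().apply(np.array([441,-338.2,0])-s["tool_pos"]-(0))).round(1))
plan(s["tool_pos"],R,tool_for(np.array([441,-338.1,50]),Ro.identity())[0],GR,1)
```

```text
[ 438.31200664 -339.01150472  126.7534158 ] [179.67566863  14.7257058    0.18477844] roller [ 443.1 -339.4   64. ] [-0.31  0.02 -0.03]
[ 438.47406245 -339.13099311  126.90671671] [1.79661510e+02 1.47082831e+01 1.79113137e-01] roller [ 443.3 -339.5   64.1] [-0.33  0.01 -0.03]
[ 438.48336953 -339.1218318   126.82783737] [179.66442653  14.7123877    0.18082439] roller [ 443.3 -339.5   64. ] [-0.32  0.01 -0.03]
((437.3157958984375, -337.2923583984375), (61.92095947265625, 63.14875030517578), 0.3546670973300934) 162
[ 34.6  -0.9 122. ]
[1.4, -1.1, 14.1, 0.06, 0.0, -0.02]
```

Emit:
{"fn": "apply_moves", "kwargs": {
  "steps": [
    [-1,-1.2,-1.1,3.4,0.06,0,0],
    [-1,0,0,3,0,0,0],
    [-1,1.3,0,4.8,0,0,0],
    [-1,0,0,0,0,0,0],
    [-1,0,0,0,0,0,0],
    [-1,0,0,0,0,0,0],
    [-1,0,0,0,0,0,0],
    [-1,0,0,0,0,0,0]
  ]
}}

```text
time: 27.7
tool_pos: [435.1, -337.6, 114.8]
tcp_rot: [-180.0, 14.8, 0.2]
ft_force: [0.2, 0.5, -1.8]
finger_gap: 17.8
grip_force: 98.8
```

Run:
```python
from bench import r
from grasp import *
s=r.sense(); R=Rt(s["tcp_rot"])
print(s["tool_pos"],"roller",(s["tool_pos"]+R.apply(b)).round(1),(R*RR).as_euler('xyz',degrees=True).round(2))
```

```text
[ 435.09480677 -337.62357327  114.76890101] roller [ 439.8 -337.6   52. ] [ 0.04  0.11 -0.11]
```

Emit:
{"fn": "apply_moves", "kwargs": {
  "steps": [
    [-1,2.8,0.3,7.5,0,0,0],
    [-1,2,0,7.7,0,0,0],
    [-1,2,0,7.7,0,0,0],
    [-1,2,0,7.7,0,0,0],
    [-1,1.8,0,6.8,0,0,0],
    [-1,1.3,0,4.8,0,0,0],
    [-1,0.6,0,2.3,0,0,0],
    [-1,0,0,0,0,0,0]
  ]
}}

```text
time: 28.5
tool_pos: [436.0, -338.2, 68.9]
tcp_rot: [-180.0, 14.8, 0.2]
ft_force: [-0.2, -0.6, -0.4]
finger_gap: 17.7
grip_force: 99.2
```

Run:
```python
from bench import r
from grasp import *
s=r.sense(); R=Rt(s["tcp_rot"])
print(s["tool_pos"],"roller",(s["tool_pos"]+R.apply(b)).round(1),(R*RR).as_euler('xyz',degrees=True).round(2),s["ft_force"])
```

```text
[ 435.99992568 -338.1934115    68.85227577] roller [ 440.7 -338.2    6. ] [-0.    0.09 -0.11] [-0.23944098 -0.60158121 -0.43991592]
```

Emit:
{"fn": "apply_moves", "kwargs": {
  "steps": [
    [-1,0.1,0,0.5,0,0,0],
    [-1,0,0,0,0,0,0],
    [1,0,0,0,0,0,0],
    [1,0,0,0,0,0,0],
    [1,0,0,0,0,0,0],
    [1,0,0,0,0,0,0],
    [1,0,0,0,0,0,0],
    [1,0,0,0,0,0,0]
  ]
}}

```text
time: 29.3
tool_pos: [435.6, -337.8, 67.8]
tcp_rot: [-179.9, 14.8, 0.2]
ft_force: [0.1, 0.2, -0.2]
finger_gap: 85.3
grip_force: 0.0
```

Emit:
{"fn": "apply_moves", "kwargs": {
  "steps": [
    [1,0,0,-10,0,0,0],
    [1,0,0,-20,0,0,0],
    [1,0,0,-20,0,0,0],
    [1,0,0,-25,0,0,0],
    [1,0,0,-25,0,0,0],
    [1,0,-20,-5,0,0.5,0],
    [1,0,-25,0,0,0.8,0],
    [-1,0,-25,0,0,0.8,0]
  ]
}}

```text
time: 30.1
tool_pos: [463.2, -267.4, 170.7]
tcp_rot: [-180.0, 4.1, 0.2]
ft_force: [-0.8, 0.8, -0.1]
finger_gap: 72.9
grip_force: 0.0
```

Run:
```python
from bench import r
from h import *
s=r.sense(); print(s["tool_pos"],s["tcp_rot"],s["joint_pos"].round(1))
B={"top":[510.6,-40.4,0],"scene":[504.,-40.7,0]}
im=[]
for n in("scene","top"):
    t=r.snapshot(n);c=cloud(t);X,Y,Z=c[...,0],c[...,1],c[...,2];np.savez(n+"6.npz",**t)
    st=(abs(X-440)<60)&(abs(Y+338)<60)
    for lo,hi in((105,115),(42,50)):
        P=c[st&(Z>lo)&(Z<hi)];print(n,lo,len(P),P.mean(0).round(1) if len(P) else 0,cv2.minAreaRect(P[:,:2].astype(np.float32)) if len(P)>4 else 0)
    # dimmer: dark pixels inside white housing, cast on z=42
    g=cv2.cvtColor(t["color"],cv2.COLOR_BGR2GRAY)
    q=RU.inv().apply((onz(t,np.stack(np.meshgrid(np.arange(640),np.arange(400)),-1).reshape(-1,2),42.)-np.array(B[n]))).reshape(400,640,3)
    m=(abs(q[...,0])<28)&(abs(q[...,1]+112)<18); 
    d=m&(g<110); print(n,"slot",d.sum(),q[d].mean(0).round(1),q[d].min(0).round(1),q[d].max(0).round(1))
    u,v=proj(t,np.array(B[n])+RU.apply([0,-112,44]))[0].astype(int); im.append(cv2.resize(t["color"][v-25:v+25,u-25:u+25],None,fx=8,fy=8,interpolation=cv2.INTER_CUBIC))
cv2.imwrite("pics/dim.png",np.hstack(im))
```

```text
[ 463.23644415 -267.38899153  170.70942439] [-179.99931872    4.08902404    0.18164801] [-33.8   1.9  93.4  -2.3  88.   56.2]
scene 105 67 [ 436.9 -340.9  110.3] ((437.33758544921875, -341.25164794921875), (30.101924896240234, 22.31170654296875), 8.036819458007812)
scene 42 172 [ 431.8 -336.4   45.5] ((436.95489501953125, -337.1828918457031), (59.43562698364258, 63.37337875366211), 0.46806877851486206)
scene slot 5 [  16.  -106.6   42. ] [  11.3 -108.5   42. ] [  19.6 -104.5   42. ]
top 105 76 [ 441.6 -342.8  110.8] ((442.5572814941406, -343.1028747558594), (27.674407958984375, 20.847593307495117), 0.11622370034456253)
top 42 121 [ 430.1 -332.2   46.3] ((441.0867004394531, -339.95068359375), (64.7280502319336, 50.927207946777344), 89.26068878173828)
top slot 5 [  11.  -107.4   42. ] [  -9.8 -109.1   42. ] [  17.6 -106.1   42. ]
```

View pics/dim.png

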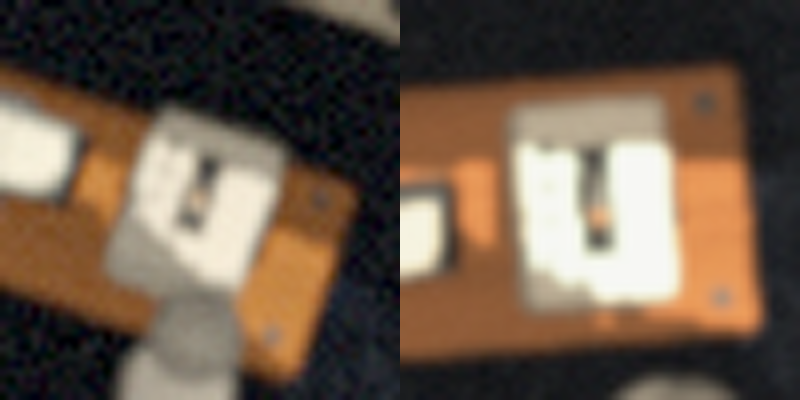

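In the dimmer picture the slot runs from (597,150) to (597,250) in the top view, centred on the unit point (0,-112), with the orange rib slightly towards the robot at (597,215). The scene view agrees. Next I'll move the shut gripper there and check the roller's uprightness again.

Run:
```python
from bench import r
from h import *
s=r.sense(); D=U+RU.apply([-6.4,-112,0]); print(D)
R1=RU*Rt([180,0,0])
plan(s["tool_pos"],Rt(s["tcp_rot"]),[D[0],D[1],120],R1,7)
for n in("scene","top"):
    for k in(0,6):
        c=cloud(load(f"{n}{k}.npz"));h=cv2.cvtColor(load(f"{n}{k}.npz")["color"],cv2.COLOR_BGR2HSV)
        X,Y,Z=c[...,0],c[...,1],c[...,2];st=(abs(X-440)<40)&(abs(Y+338)<40)
        print(n,k,[(z,len(P),P.mean(0).round(1)[:2].tolist()) for z in range(55,110,12) if len(P:=c[st&(Z>z)&(Z<z+12)])])
```

```text
[ 507.74937372 -152.78180808    0.        ]
[7.3, -16.0, 6.6, -0.01, 0.12, -0.09]
[7.3, -15.9, 6.7, -0.01, 0.12, -0.09]
[7.4, -15.9, 6.8, -0.01, 0.12, -0.09]
[7.4, -15.8, 6.8, -0.01, 0.12, -0.09]
[7.5, -15.8, 6.9, -0.01, 0.12, -0.09]
[7.5, -15.7, 7.0, -0.01, 0.12, -0.09]
[7.6, -15.7, 7.0, -0.01, 0.12, -0.09]
scene 0 [(55, 17, [424.7, -334.8]), (67, 18, [424.8, -337.8]), (79, 22, [425.6, -335.8]), (91, 18, [425.4, -336.7]), (103, 75, [435.7, -337.3])]
scene 6 [(55, 20, [427.7, -336.6]), (67, 18, [427.2, -338.5]), (79, 21, [427.3, -337.9]), (91, 21, [428.3, -338.7]), (103, 73, [435.9, -340.7])]
top 0 [(55, 28, [437.4, -334.2]), (67, 20, [438.0, -332.1]), (79, 12, [444.5, -329.0]), (91, 15, [444.3, -329.3]), (103, 97, [442.3, -338.1])]
top 6 [(55, 17, [439.6, -331.9]), (67, 21, [442.9, -331.4]), (79, 16, [443.9, -332.4]), (91, 19, [439.6, -334.9]), (103, 83, [441.2, -342.4])]
```

Emit:
{"fn": "apply_moves", "kwargs": {
  "steps": [
    [-1,7.3,-16,6.6,0,0.12,-0.09],
    [-1,7.3,-15.9,6.7,0,0.12,-0.09],
    [-1,7.4,-15.9,6.8,0,0.12,-0.09],
    [-1,7.4,-15.8,6.8,0,0.12,-0.09],
    [-1,7.5,-15.8,6.9,0,0.12,-0.09],
    [-1,7.5,-15.7,7,0,0.12,-0.09],
    [-1,7.6,-15.7,7,0,0.12,-0.09],
    [-1,0,0,0,0,0,0]
  ]
}}

```text
time: 31.0
tool_pos: [509.0, -152.9, 118.1]
tcp_rot: [-179.7, 0.2, 3.5]
ft_force: [-0.3, 0.8, 0.5]
finger_gap: -0.6
grip_force: 0.0
```

Emit:
{"fn": "apply_moves", "kwargs": {
  "steps": [
    [-1,0,0,15,0,0,0],
    [-1,0,0,20,0,0,0],
    [-1,0,0,15,0,0,0],
    [-1,0,0,10,0,0,0],
    [-1,0,0,5,0,0,0],
    [-1,0,0,0,0,0,0],
    [-1,0,0,0,0,0,0],
    [-1,0,0,0,0,0,0]
  ]
}}

```text
time: 31.8
tool_pos: [509.7, -155.8, 55.6]
tcp_rot: [-179.9, 0.0, 3.3]
ft_force: [-0.0, -0.1, 1.7]
finger_gap: -0.1
grip_force: 0.0
```

```bash
cat > dim.py <<'E'
from bench import r
from h import *
s=r.sense(); print(RU.inv().apply(s["tool_pos"]-U).round(2),s["tcp_rot"].round(2),RU.inv().apply(s["ft_force"]).round(2),s["finger_gap"],s["time"])
E
python3 dim.py
```

```text
[  -4.62 -115.13   55.59] [-1.7987e+02  4.0000e-02  3.3300e+00] [-0.02 -0.08  1.65] -0.09407716077788579 31.8
```

Emit:
{"fn": "apply_moves", "kwargs": {
  "steps": [
    [-1,-0.8,-1.5,2,0,0,0],
    [-1,-0.8,-1.5,2,0,0,0],
    [-1,0,0,2,0,0,0],
    [-1,0,0,1.5,0,0,0],
    [-1,0,0,1,0,0,0],
    [-1,0,0,0,0,0,0],
    [-1,0,0,0,0,0,0],
    [-1,0,0,0,0,0,0]
  ]
}}

```text
time: 32.6
tool_pos: [507.3, -152.6, 46.2]
tcp_rot: [-179.8, 0.1, 3.3]
ft_force: [-0.8, 0.3, -0.1]
finger_gap: 0.1
grip_force: 0.0
```

```bash
python3 dim.py
```

```text
[  -6.84 -111.75   46.23] [-1.7983e+02  1.1000e-01  3.3300e+00] [-0.76  0.3  -0.1 ] 0.09579945348462623 32.6
```

Emit:
{"fn": "apply_moves", "kwargs": {
  "steps": [
    [-1,0,0,0.3,0,0,0],
    [-1,0,0,0.2,0,0,0],
    [-1,0,0,0.2,0,0,0],
    [-1,0,0,0,0,0,0],
    [-1,0,0,0,0,0,0],
    [-1,0,0,0,0,0,0],
    [-1,0,0,0,0,0,0],
    [-1,0,0,0,0,0,0]
  ]
}}

```text
time: 33.4
tool_pos: [507.2, -152.5, 45.5]
tcp_rot: [-179.8, 0.1, 3.3]
ft_force: [-0.3, 0.5, -0.1]
finger_gap: -0.3
grip_force: 0.0
```

```bash
python3 dim.py
```

```text
[  -6.91 -111.68   45.47] [-1.7983e+02  1.2000e-01  3.3300e+00] [-0.29  0.55 -0.14] -0.31389069900380545 33.4
```

Emit:
{"fn": "apply_moves", "kwargs": {
  "steps": [
    [-1,0,0,0.3,0,0,0],
    [-1,0,0,0.3,0,0,0],
    [-1,0,0,0.3,0,0,0],
    [-1,0,0,0,0,0,0],
    [-1,0,0,0,0,0,0],
    [-1,0,0,0,0,0,0],
    [-1,0,0,0,0,0,0],
    [-1,0,0,0,0,0,0]
  ]
}}

```text
time: 34.2
tool_pos: [507.2, -152.5, 44.6]
tcp_rot: [-179.8, 0.1, 3.3]
ft_force: [0.1, 0.4, -0.1]
finger_gap: 0.2
grip_force: 0.0
```

```bash
python3 dim.py
```

```text
[  -6.9  -111.68   44.59] [-1.7983e+02  1.1000e-01  3.3300e+00] [ 0.09  0.36 -0.13] 0.22746225709876847 34.2
```

Emit:
{"fn": "apply_moves", "kwargs": {
  "steps": [
    [-1,0,0,0.2,0,0,0],
    [-1,0,0,0.2,0,0,0],
    [-1,0,0,0.2,0,0,0],
    [-1,0,0,0.2,0,0,0],
    [-1,0,0,0,0,0,0],
    [-1,0,0,0,0,0,0],
    [-1,0,0,0,0,0,0],
    [-1,0,0,0,0,0,0]
  ]
}}

```text
time: 35.0
tool_pos: [507.2, -152.5, 43.8]
tcp_rot: [-179.8, 0.1, 3.3]
ft_force: [0.1, 0.1, -1.1]
finger_gap: -0.1
grip_force: 0.0
```

```bash
python3 dim.py
```

```text
[  -6.91 -111.68   43.76] [-1.7983e+02  1.2000e-01  3.3400e+00] [ 0.1   0.14 -1.06] -0.10587770470396297 35.0
```

Emit:
{"fn": "apply_moves", "kwargs": {
  "steps": [
    [-1,0,0,0.2,0,0,0],
    [-1,0,0,0.2,0,0,0],
    [-1,0,0,0.2,0,0,0],
    [-1,0,0,0.2,0,0,0],
    [-1,0,0,0,0,0,0],
    [-1,0,0,0,0,0,0],
    [-1,0,0,0,0,0,0],
    [-1,0,0,0,0,0,0]
  ]
}}

```text
time: 35.8
tool_pos: [507.2, -152.5, 43.0]
tcp_rot: [-179.8, 0.1, 3.3]
ft_force: [-1.1, -0.5, -0.8]
finger_gap: -0.1
grip_force: 0.0
```

```bash
cat dim.py > d2.py
cat >> d2.py <<'E'
im=[]
B={"top":[510.6,-40.4,0],"scene":[504.,-40.7,0]}
for n in("scene","top"):
    t=r.snapshot(n);np.savez(n+"7.npz",**t)
    u,v=proj(t,np.array(B[n])+RU.apply([0,-112,44]))[0].astype(int); im.append(cv2.resize(t["color"][v-40:v+30,u-35:u+35],None,fx=5.7,fy=5.7,interpolation=cv2.INTER_CUBIC))
cv2.imwrite("pics/dim2.png",np.hstack(im))
E
python3 d2.py
```

```text
[  -6.93 -111.69   42.97] [-1.7983e+02  1.2000e-01  3.3300e+00] [-1.15 -0.42 -0.77] -0.1481552609404132 35.8
```

View pics/dim2.png

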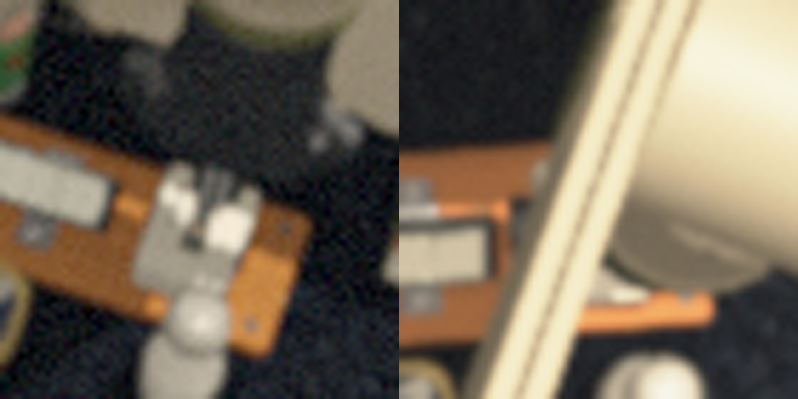

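The scene view shows the fingertips above the back part of the dimmer slot at (210,225), with no contact yet. The top view is blocked by the arm. I'll raise slightly, centre better over the wheel and touch again.

Emit:
{"fn": "apply_moves", "kwargs": {
  "steps": [
    [-1,0,0,-4.5,0,0,0],
    [-1,3.5,0,0,0,0,0],
    [-1,0,0,0.8,0,0,0],
    [-1,0,0,0.4,0,0,0],
    [-1,0,0,0.4,0,0,0],
    [-1,0,0,0.3,0,0,0],
    [-1,0,0,0,0,0,0],
    [-1,0,0,0,0,0,0]
  ]
}}

```text
time: 36.7
tool_pos: [510.6, -152.3, 45.5]
tcp_rot: [-179.8, 0.1, 3.3]
ft_force: [0.3, -0.8, 0.3]
finger_gap: 0.2
grip_force: 0.0
```

```bash
python3 dim.py
```

```text
[  -3.48 -111.67   45.47] [-1.7983e+02  1.2000e-01  3.3300e+00] [ 0.23 -0.79  0.29] 0.21334259805488187 36.7
```

Emit:
{"fn": "apply_moves", "kwargs": {
  "steps": [
    [-1,0,0,0.3,0,0,0],
    [-1,0,0,0.3,0,0,0],
    [-1,0,0,0.3,0,0,0],
    [-1,0,0,0.3,0,0,0],
    [-1,0,0,0.2,0,0,0],
    [-1,0,0,0,0,0,0],
    [-1,0,0,0,0,0,0],
    [-1,0,0,0,0,0,0]
  ]
}}

```text
time: 37.5
tool_pos: [510.7, -152.3, 44.2]
tcp_rot: [-179.8, 0.1, 3.3]
ft_force: [-0.7, -0.5, 0.3]
finger_gap: 0.2
grip_force: 0.0
```

```bash
python3 dim.py
```

```text
[  -3.39 -111.7    44.17] [-1.7983e+02  1.1000e-01  3.3300e+00] [-0.69 -0.51  0.26] 0.15717453221653876 37.5
```

Emit:
{"fn": "apply_moves", "kwargs": {
  "steps": [
    [-1,0,0,0.2,0,0,0],
    [-1,0,0,0.2,0,0,0],
    [-1,0,0,0.2,0,0,0],
    [-1,0,0,0.2,0,0,0],
    [-1,0,0,0.2,0,0,0],
    [-1,0,0,0.1,0,0,0],
    [-1,0,0,0,0,0,0],
    [-1,0,0,0,0,0,0]
  ]
}}

```text
time: 38.3
tool_pos: [510.7, -152.3, 43.0]
tcp_rot: [-179.8, 0.1, 3.3]
ft_force: [0.8, 0.6, 0.5]
finger_gap: -0.1
grip_force: 0.0
```

```bash
python3 dim.py
```

```text
[  -3.43 -111.67   43.02] [-1.7983e+02  1.2000e-01  3.3300e+00] [0.8  0.59 0.51] -0.1451861287860813 38.3
```

Run:
```python
from bench import r
from h import *
B=np.array([504.,-40.7,0])
t=r.snapshot("scene");t0=load("scene6.npz");c=cloud(t);c0=cloud(t0)
q=RU.inv().apply((c-B).reshape(-1,3)).reshape(c.shape)
d=(t0["depth"]-t["depth"]>6)&(t["depth"]>0)
m=d&(abs(q[...,0])<60)&(abs(q[...,1]+112)<70)&(q[...,2]<150)
for z in range(30,130,6):
    k=m&(q[...,2]>=z)&(q[...,2]<z+6)
    if k.sum(): a=q[k]; print(z,k.sum(),a.min(0).round(1)[:2],a.max(0).round(1)[:2],a.mean(0).round(1)[:2])
# image difference at pixel level near the tip
u,v=proj(t,B+RU.apply([-3.4,-112,43]))[0]; print("tip expected px",u,v)
df=np.abs(t["color"].astype(int)-t0["color"].astype(int)).sum(2)
u,v=int(round(u)),int(round(v))
print(df[v-10:v+9,u-9:u+10]);print(cv2.cvtColor(t["color"],cv2.COLOR_BGR2GRAY)[v-10:v+9,u-9:u+10])
```

```text
30 1 [ -3.7 -60.5] [ -3.7 -60.5] [ -3.7 -60.5]
36 20 [ -29.9 -130.5] [ 33.7 -43.2] [ -1.2 -97.5]
42 8 [ -12.4 -131.2] [ 18.8 -51.2] [   4.7 -104.7]
78 2 [  -9.9 -116.5] [  -9.1 -107. ] [  -9.5 -111.8]
84 4 [ -11.1 -124.1] [  -6.8 -106.4] [  -9.6 -113.4]
90 10 [ -12.9 -125.9] [   4.8 -101.6] [  -8.9 -113.4]
96 10 [ -14.  -125.4] [  -6.6 -100.2] [  -9.8 -113.4]
102 12 [ -13.7 -121.8] [  -6.5 -103.1] [ -10.5 -112.7]
108 7 [ -13.8 -124.7] [ -6.3 -98.8] [  -9.9 -109.2]
114 15 [ -15.1 -125.8] [   7.5 -105.5] [  -8.5 -114.3]
120 11 [ -13.9 -140.8] [  6.8 -97.4] [  -8.7 -116.1]
126 25 [ -16.1 -143.7] [ 10.5 -86.2] [  -9.6 -110.8]
tip expected px 389.30053743537303 222.0379211140568
[[  8  27   7   4   4  16   2  80 210 223 111 109  96  16  12  35  29  39
   12]
 [ 26  27  11  12   5   4  12  76 181 197 143 185 166 126 134 187 113  11
    8]
 [  6  40  61  25  16   8   5   7  78 119 129 182 179 171 218 235 119  12
    8]
 [ 19  96 116  83  38   2   1   2   7  18  51 136 116 129 202 182  64  16
    6]
 [ 28 151 198 162  91  16   8   5  10  29  22  55  53  63  60  59  28   5
    4]
 [ 60 182 22
[... 1962 characters left out ...]
  91 104 107 144 189 214 220 223 230 215 168
  109]
 [156 154 149 153 147 123  90  76  79 105 140 164 178 184 196 207 194 137
   94]
 [155 154 152 153 149 133 108  88  87 113 142 151 154 154 163 171 156 122
  112]
 [156 152 157 151 155 149 145 132 118 136 149 154 153 158 149 140 119 122
  137]
 [157 157 156 153 155 158 157 153 150 149 154 150 151 154 148 125 109 134
  149]
 [155 155 153 157 157 170 180 172 164 163 157 153 156 152 144 115 113 139
  152]
 [146 144 154 156 166 187 204 198 193 190 173 162 157 153 140 120 124 142
  148]
 [143 146 143 150 161 183 200 206 214 213 199 187 172 158 143 127 138 146
  145]
 [137 143 137 142 148 160 167 180 195 205 206 205 195 175 151 140 144 148
  146]]
```

The depth and colour data put the visible fingertip near z ≈ 78 mm, about 35 mm above the stated TCP, with x and y matching. That explains the missing contact. I'll descend part of the way and measure again.

Emit:
{"fn": "apply_moves", "kwargs": {
  "steps": [
    [-1,0,0,2,0,0,0],
    [-1,0,0,2,0,0,0],
    [-1,0,0,2,0,0,0],
    [-1,0,0,2,0,0,0],
    [-1,0,0,0,0,0,0],
    [-1,0,0,0,0,0,0],
    [-1,0,0,0,0,0,0],
    [-1,0,0,0,0,0,0]
  ]
}}

```text
time: 39.15
tool_pos: [510.8, -152.3, 35.2]
tcp_rot: [-179.8, 0.1, 3.3]
ft_force: [0.3, 0.2, -0.2]
finger_gap: 0.0
grip_force: 0.0
```

```bash
cat > tip.py <<'E'
from bench import r
from h import *
exec(open("dim.py").read())
B=np.array([504.,-40.7,0]); t0=load("scene6.npz"); zs=[]
for i in range(3):
    t=r.snapshot("scene");c=cloud(t);q=RU.inv().apply((c-B).reshape(-1,3)).reshape(c.shape)
    m=(t0["depth"]-t["depth"]>12)&(t["depth"]>0)&(abs(q[...,0])<25)&(abs(q[...,1]+112)<20)&(q[...,2]<140)
    zs.append(np.sort(q[...,2][m])[:4].round(1))
print("lowest finger z",zs)
g=cv2.cvtColor(t["color"],cv2.COLOR_BGR2GRAY)
for z in (s["tool_pos"][2],s["tool_pos"][2]+35): print(proj(t,B+RU.apply([-3.4,-112,z])).round(1))
print(g[206:228,382:396])
E
python3 tip.py
```

```text
[  -3.37 -111.7    35.16] [-1.7984e+02  1.1000e-01  3.3300e+00] [ 0.28  0.23 -0.17] 0.002069577499807023 39.15
lowest finger z [array([45.4, 77.5, 78.8, 80.6]), array([43.1, 77.2, 80.1, 80.8]), array([77.3, 77.4, 79.4, 80.9])]
[[388.9 223.4]]
[[390.6 217.2]]
[[ 39  32  40  34  37  44  31  25  30  42  42  33  38  35]
 [ 20  25  35  31  38  27  30  38  37  30  32  40  31  28]
 [ 23  32  30  39  31  39  31  30  35  39  40  29  34  37]
 [ 26  42  64  74  70  48  36  32  37  43  37  27  30  34]
 [ 48  75 107 119 113  97  58  37  49  55  51  42  40  37]
 [ 89 114 141 149 144 126  82  50  80  73  66  58  44  34]
 [115 150 157 149 145 118  77  74  96  91  80  81  59  40]
 [142 184 182 162 140 109  67  73 101  90  91  95  72  42]
 [156 198 206 187 170 146  96  90 102  91  99 103  70  54]
 [152 185 206 210 213 194 133  98  99  87 108 103  66  61]
 [147 160 180 207 226 215 160 105  89  86 106 110 104 114]
 [145 146 148 183 211 209 159  98  88 113 142 159 163 174]
 [154 150 145 160 177 177 130  81 111 159 189 206 214 214]
 [149 147 148 150 146 130 106  84 145 201 219 229 232 233]
 [147 143 147 148 126 108 107 102 162 217 231 236 236 236]
 [153 145 149 145 118 106 116 122 159 208 222 232 234 235]
 [151 155 151 136 103  93 102 111 145 175 196 211 223 230]
 [149 151 149 127  91  76  80 100 140 155 165 179 197 209]
 [155 155 154 131 102  96  88 113 145 153 149 157 165 171]
 [155 153 150 147 143 128 121 131 149 157 155 153 152 140]
 [154 154 158 160 159 153 147 149 152 154 155 154 147 124]
 [155 159 158 171 183 174 165 165 160 155 153 154 141 117]]
```

Emit:
{"fn": "apply_moves", "kwargs": {
  "steps": [
    [-1,0,0,2,0,0,0],
    [-1,0,0,2,0,0,0],
    [-1,0,0,2,0,0,0],
    [-1,0,0,2,0,0,0],
    [-1,0,0,2,0,0,0],
    [-1,0,0,2,0,0,0],
    [-1,0,0,0,0,0,0],
    [-1,0,0,0,0,0,0]
  ]
}}

```text
time: 40.1
tool_pos: [510.6, -152.2, 23.0]
tcp_rot: [-179.8, 0.1, 3.3]
ft_force: [0.8, 0.3, -0.2]
finger_gap: 0.3
grip_force: 0.0
```

```bash
python3 tip.py
```

```text
[  -3.52 -111.58   22.97] [-1.7983e+02  1.3000e-01  3.3300e+00] [ 0.84  0.27 -0.25] 0.349762900848515 40.1
lowest finger z [array([66.7, 66.9, 68.3, 70.1]), array([42.4, 63.3, 63.3, 68.5]), array([65.8, 68.5, 69.7, 70.6])]
[[388.4 225.5]]
[[390.  219.4]]
[[ 28  35  42  47  34  47  27  39  39  30  30  35  36  33]
 [ 33  33  28  37  30  39  38  35  36  34  32  32  39  29]
 [ 36  42  41  50  40  28  35  39  33  29  35  37  34  34]
 [ 39  45  63  73  57  45  40  37  41  32  36  36  41  28]
 [ 54  79 101 117 109  84  45  41  28  36  36  39  37  37]
 [ 81 111 140 149 140 105  59  35  30  32  26  34  36  37]
 [112 141 156 153 141 107  59  43  45  55  47  41  35  37]
 [126 161 175 156 142 103  63  65  75  66  68  47  34  39]
 [137 167 183 174 163 118  67  86  99  83  88  76  39  43]
 [137 159 172 184 184 139  75  97  97  95 104  83  56  59]
 [144 146 153 164 172 128  76  90  96  87 103  89  60  83]
 [149 151 139 142 143 108  90 100  81  92 102  81  67 116]
 [149 150 149 149 143 110 104 102  86  90 107  90 110 163]
 [150 148 152 150 137 117 113 103  95 124 139 149 169 206]
 [150 143 151 148 126 112 121 113 117 151 181 195 210 228]
 [149 150 151 145 112 111 123 113 133 172 194 212 226 234]
 [148 153 152 136 103  97 103 111 137 167 175 192 215 223]
 [150 153 150 124  94  77  76 103 139 155 156 163 181 187]
 [154 153 152 134 105  91  88 114 144 157 157 152 157 153]
 [155 156 154 148 143 126 121 136 149 156 153 157 152 134]
 [158 155 152 158 159 152 149 150 152 152 154 156 147 124]
 [154 155 155 170 183 173 166 166 165 163 157 153 142 115]]
```

Emit:
{"fn": "apply_moves", "kwargs": {
  "steps": [
    [-1,0,0,2,0,0,0],
    [-1,0,0,2,0,0,0],
    [-1,0,0,2,0,0,0],
    [-1,0,0,1,0,0,0],
    [-1,0,0,1,0,0,0],
    [-1,0,0,0,0,0,0],
    [-1,0,0,0,0,0,0],
    [-1,0,0,0,0,0,0]
  ]
}}

```text
time: 41.05
tool_pos: [510.7, -152.2, 15.1]
tcp_rot: [-179.8, 0.1, 3.3]
ft_force: [0.4, -0.3, 0.1]
finger_gap: 0.2
grip_force: 0.0
```

```bash
python3 tip.py | head -3
```

```text
[  -3.41 -111.62   15.15] [-1.7984e+02  1.1000e-01  3.3400e+00] [ 0.38 -0.3   0.06] 0.18598487957450124 41.05
lowest finger z [array([55.9, 60.1, 60.4, 60.6]), array([40.3, 59.2, 60.7, 62. ]), array([60. , 61.4, 61.9, 62.2])]
[[388.  226.8]]
```

Emit:
{"fn": "apply_moves", "kwargs": {
  "steps": [
    [-1,0,0,1.5,0,0,0],
    [-1,0,0,1.5,0,0,0],
    [-1,0,0,1,0,0,0],
    [-1,0,0,0.5,0,0,0],
    [-1,0,0,0.5,0,0,0],
    [-1,0,0,0,0,0,0],
    [-1,0,0,0,0,0,0],
    [-1,0,0,0,0,0,0]
  ]
}}

```text
time: 42.0
tool_pos: [510.7, -152.2, 10.1]
tcp_rot: [-179.8, 0.1, 3.3]
ft_force: [-0.3, -0.2, 0.3]
finger_gap: -0.2
grip_force: 0.0
```

```bash
python3 tip.py | head -3
```

```text
[  -3.45 -111.62   10.13] [-1.7984e+02  1.1000e-01  3.3300e+00] [-0.32 -0.2   0.32] -0.15314185841137576 42.0
lowest finger z [array([54.7, 55.7, 55.7, 57.1]), array([53.1, 54.3, 54.5, 55.2]), array([55. , 55.3, 55.3, 56.8])]
[[387.8 227.6]]
```

Emit:
{"fn": "apply_moves", "kwargs": {
  "steps": [
    [-1,0,0,1,0,0,0],
    [-1,0,0,0.6,0,0,0],
    [-1,0,0,0.4,0,0,0],
    [-1,0,0,0.4,0,0,0],
    [-1,0,0,0.3,0,0,0],
    [-1,0,0,0.3,0,0,0],
    [-1,0,0,0,0,0,0],
    [-1,0,0,0,0,0,0]
  ]
}}

```text
time: 42.95
tool_pos: [510.6, -152.2, 7.0]
tcp_rot: [-179.8, 0.1, 3.3]
ft_force: [0.2, -0.5, -0.4]
finger_gap: -0.2
grip_force: 0.0
```

Emit:
{"fn": "apply_moves", "kwargs": {
  "steps": [
    [-1,0,0,0.3,0,0,0],
    [-1,0,0,0.3,0,0,0],
    [-1,0,0,0.3,0,0,0],
    [-1,0,0,0.2,0,0,0],
    [-1,0,0,0.2,0,0,0],
    [-1,0,0,0,0,0,0],
    [-1,0,0,0,0,0,0],
    [-1,0,0,0,0,0,0]
  ]
}}

```text
time: 43.75
tool_pos: [510.9, -152.3, 6.3]
tcp_rot: [-179.8, 0.1, 3.3]
ft_force: [-1.8, 1.0, 6.2]
finger_gap: -0.1
grip_force: 2.8
```

Emit:
{"fn": "apply_moves", "kwargs": {
  "steps": [
    [-1,0,0,0.05,0,0,0],
    [-1,1.9,0,0,0,0,0],
    [-1,2,0,0,0,0,0],
    [-1,2,0,0,0,0,0],
    [-1,2,0,0,0,0,0],
    [-1,2,0,0,0,0,0],
    [-1,2,0,0,0,0,0],
    [-1,1,0,0,0,0,0]
  ]
}}

```text
time: 44.55
tool_pos: [523.9, -151.4, 6.2]
tcp_rot: [-179.8, 0.1, 3.3]
ft_force: [-3.4, 1.6, 7.4]
finger_gap: -0.0
grip_force: 3.5
```

```bash
python3 dim.py
```

```text
[   9.83 -111.64    6.23] [-1.7984e+02  9.0000e-02  3.3400e+00] [-3.27  1.8   7.38] -0.03151747375560843 44.55
```

Emit:
{"fn": "apply_moves", "kwargs": {
  "steps": [
    [-1,0,0,-3,0,0,0],
    [-1,0,0,-15,0,0,0],
    [-1,0,0,-35,0,0,0],
    [-1,0,0,-45,0,0,0],
    [-1,0,0,-45,0,0,0],
    [-1,-10,-30,-35,0,0,0],
    [-1,-10,-45,0,0,0,0],
    [-1,-10,-45,0,0,0,0]
  ]
}}

```text
time: 45.35
tool_pos: [487.6, -33.4, 187.1]
tcp_rot: [-179.9, -0.1, 3.2]
ft_force: [0.3, 0.2, -0.2]
finger_gap: -0.1
grip_force: 0.0
```

Emit:
{"fn": "apply_moves", "kwargs": {
  "steps": [
    [-1,-5,-45,0,0,0,0],
    [-1,-5,-45,0,0,0,0],
    [-1,0,-45,0,0,0,0],
    [-1,0,-45,0,0,0,0],
    [-1,0,-45,0,0,0,0],
    [-1,0,-45,0,0,0,0],
    [-1,0,-30,0,0,0,0],
    [-1,0,0,0,0,0,0]
  ]
}}

```text
time: 46.15
tool_pos: [458.6, 268.6, 185.9]
tcp_rot: [-179.8, 0.1, 3.6]
ft_force: [-0.6, -0.7, 0.0]
finger_gap: -0.5
grip_force: 0.0
```

```bash
cat > rib.py <<'E'
from bench import r
from lift import *
print(r.sense()["tool_pos"])
B={"top":[510.6,-40.4,0],"scene":[504.,-40.7,0]}
G={}
for n in("scene","top"):
    t0=load(n+"6.npz"); ts=[r.snapshot(n) for _ in range(3)]
    uv=np.stack(np.meshgrid(np.arange(640),np.arange(400)),-1).reshape(-1,2)
    q=RU.inv().apply(onz(t0,uv,44.)-np.array(B[n])).reshape(400,640,3)
    m=(abs(q[...,0])<19)&(abs(q[...,1]+112)<8)
    for lab,im in(("before",t0["color"].astype(float)),("now",np.mean([t["color"].astype(float) for t in ts],0))):
        o=np.clip(im[...,2]-im[...,0]-25,0,None)*m
        print(n,lab,"rib x",round((o*q[...,0]).sum()/max(o.sum(),1),1),"y",round((o*q[...,1]).sum()/max(o.sum(),1),1),"wt",o.sum().round())
    C=[cloud(t) for t in ts]
    P=np.concatenate([c[(abs(c[...,0]-440)<40)&(abs(c[...,1]+338)<40)&(c[...,2]>104)&(c[...,2]<118)] for c in C]); print("handle top",P.mean(0).round(1),cv2.minAreaRect(P[:,:2].astype(np.float32)))
    for z in(55,67,79,91): 
        P=np.concatenate([c[(abs(c[...,0]-440)<30)&(abs(c[...,1]+338)<30)&(c[...,2]>z)&(c[...,2]<z+12)] for c in C]); print(z,P.mean(0).round(1),end=" ")
    P=np.concatenate([c[(abs(c[...,0]-440)<50)&(abs(c[...,1]+338)<50)&(c[...,2]>42)&(c[...,2]<48.5)] for c in C]); print("stand",cv2.minAreaRect(P[:,:2].astype(np.float32)))
lifts(r);lifts(r)
E
python3 rib.py
```

```text
[458.64397922 268.57306195 185.91053017]
scene before rib x -1.0 y -111.9 wt 287.0
scene now rib x 1.9 y -112.9 wt 215.0
handle top [ 436.2 -340.7  110.4] ((437.581298828125, -340.7314453125), (31.968984603881836, 21.961355209350586), 2.048405408859253)
55 [ 428.2 -337.1   60.4] 67 [ 427.4 -338.    72.7] 79 [ 427.3 -338.    84.5] 91 [ 428.7 -338.7   96.8] stand ((437.219970703125, -337.1620178222656), (60.0972900390625, 63.3292121887207), 0.538103461265564)
top before rib x -3.6 y -108.1 wt 449.0
top now rib x 8.0 y -108.2 wt 346.0
handle top [ 443.3 -341.9  111. ] ((442.9211120605469, -342.4400939941406), (28.41335105895996, 22.977474212646484), 0.2105139046907425)
55 [ 443.9 -334.4   58.6] 67 [ 443.4 -331.8   72.5] 79 [ 442.7 -332.1   84.4] 91 [ 441.9 -333.5   97.7] stand ((442.9435119628906, -339.0531005859375), (56.99568557739258, 65.54512023925781), 1.5591095685958862)
scene [(1, 30, 34.4), (2, 31, 34.4), (3, 34, 33.0), (4, 29, 34.1), (5, 28, 33.8), (6, 33, 34.5), (7, 31, 34.8), (8, 27, 34.0)]
top [(1, 41, 34.6), (2, 41, 35.6), (3, 42, 34.6), (4, 41, 35.4), (5, 40, 35.7), (6, 41, 34.2), (7, 38, 35.1), (8, 40, 34.5)]
scene [(1, 31, 33.7), (2, 30, 33.3), (3, 28, 35.2), (4, 30, 33.1), (5, 31, 33.9), (6, 32, 34.1), (7, 31, 33.5), (8, 28, 33.9)]
top [(1, 38, 34.5), (2, 42, 35.4), (3, 41, 34.4), (4, 38, 35.8), (5, 38, 35.1), (6, 39, 35.1), (7, 39, 34.5), (8, 42, 35.1)]
```

Run:
```python
from bench import r
from h import *
B={"top":[510.6,-40.4,0],"scene":[504.,-40.7,0]}
for n in("scene","top"):
    t0=load(n+"6.npz"); now=np.mean([r.snapshot(n)["color"].astype(float) for _ in range(4)],0)
    for lab,im in(("before",t0["color"].astype(float)),("now",now)):
        row=[]
        for x in range(-16,17,2):
            u,v=proj(t0,np.array(B[n])+RU.apply([x,-111,30+max(8,np.sqrt(max(0,256-x*x)))]))[0]
            p=cv2.getRectSubPix((im[...,2]-im[...,0]).astype(np.float32),(3,1),(float(u),float(v))); row.append(int(p.max()))
        print(n,lab,row)
```

```text
scene before [31, 30, 29, 28, 28, 31, 36, 44, 46, 47, 40, 33, 28, 28, 28, 28, 28]
scene now [30, 30, 29, 29, 29, 29, 29, 28, 29, 29, 29, 30, 30, 30, 31, 31, 32]
top before [16, 18, 17, 23, 48, 73, 83, 73, 47, 32, 25, 23, 22, 21, 17, 15, 15]
top now [16, 17, 15, 14, 15, 19, 23, 25, 24, 31, 46, 72, 80, 72, 48, 30, 19]
```

The rib moved from x ≈ -4 to +8 mm in the top view, which is about 0.78 rad, so the wheel is at its second click. The cover is flush, and the roller is upright within its limits. I'm handing in the job.

```bash
python3 -c "
from bench import r
print(r.hand_in())"
```

```text
the job is handed in; nothing more can be done
None
```

I handed the job in at about 47 s: by my camera checks the cover is flush all along, the roller is upright in its stand (about 3 mm off the middle) and the dimmer is at its second click (about 0.78 rad), though no verdict came back.

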